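Open the sample box with a spatula and show one cell to the inspection camera

ROBOT

A 6-joint arm with a two-finger parallel gripper is mounted at the origin on the work surface. World frame = base frame: x ahead of the robot, y to its left, z up, the work surface at z = 0. Lengths are in mm, angles in degrees, forces in N, time in s.
With the tool pointing down it reaches from about 300 to 775 mm from the base axis. Payload 14.6 kg.
Tool frame: the origin (TCP) lies between the finger pads; the fingertips stand finger_overhang ahead of it and the grasp point (between the pads) lies 2 mm behind it (finger_overhang is the distance from the TCP to the fingertips, in mm); z points along the fingers, x is the direction in which the jaws open and shut, and the axes are right-handed (so a half turn about z gives the same grasp; the last joint's range is limited). The gripper opens to 94 mm and grips with 3 to 60 N. Pads are 16 mm wide; open, the fingers measure 119 mm over their backs; the gripper's body (75 mm by 177 mm) begins 78 mm behind the grasp point.
Start: joints at [-3.816, 17.183, 87.147, -0, 75.671, -3.816], TCP at [549.99, -0.002, 182.846] pointing down, gripper open.
Joint ranges: [-173.82, 173.82], [-45.26, 126.66], [13.44, 144.39], [-59.66, 239.66], [0, 175.72], [-146.38, 146.38]. Speed limits (degrees/s): [127.2, 127.2, 147.25, 180, 180, 180].

INTERFACE

Orientations are given as [roll, pitch, yaw] about the fixed x, y, z axes, in that order (R = Rz(yaw) Ry(pitch) Rx(roll)).
In Python, from plant import * gives the robot as it stands.
- The arm moves only by the shell command python3 -m crank 'ROWS' [OPENING]. ROWS is JSON, a list of rows, each a list of 2 entries, a list of its own where there are three numbers: the shift along the tool's x, y, z in mm, then the turn about the tool's z in degrees. In form: [[[tx, ty, tz], yaw], ...]. A call has 1 to 20 rows; each row is the pose to reach, as a shift and turn from the pose commanded when the call began, along the tool's axes at that moment; what a row does not reach only later rows make up. A row lasts 1/10 s, in which the tool goes at most 50 mm and 8.59 degrees, less where a joint would pass 70% of its speed; a pose out of reach is approached as far as the arm can. A call with a gripper value outside its range is refused whole. OPENING is the closure, from -1 (fully open) to 1 (shut), set as the call begins (- or left out, the last holds). The fingers move at their own pace and stop on an object; the grip force is fixed at half the most. Time passes only in rows, so rows that repeat a pose let the fingers close. It gives the time, the measured TCP pose, the force and the opening at its end, in the units of the state.
- state(): the state, without advancing time (a new reading comes with each control period).
- get_image(name): name is "scene" or "side" or "wrist"; returns a dict with "color" (400x640x3 uint8, red, green, blue), "camera_matrix" (3x3 intrinsics, pixels), "dist" ([k1, k2, p1, p2, k3] as OpenCV has them; the pictures are not rectified), "R" (3x3) and "t" (3): a world point X has camera coordinates R X + t; the wrist camera has in their place "tool_from_camera" (4x4, takes a point from camera to tool coordinates, whose origin is the TCP and whose axes are the tool frame's). Camera axes: x right, y down, z forward; pixel columns grow to the right and rows downward; lengths in mm; the calibration is good to about 2 mm. A picture is of the moment at which its call begins: read the wrist's pose just before it. There is no depth.
- close_job(): hands the job in, once; it reports no verdict.
The state is a dict: "time": time; "joints": joint angles; "dq": joint speeds; "effort": joint torques, N m; "tcp_pos": TCP position; "tcp_rot": TCP orientation; "force": force on the tool from outside, world axes, zero at the start; "moment": the same for the moment, N m; "gripper_width": finger opening in mm.
Only numpy, scipy, OpenCV 4.12 (cv2) and the standard library are available. Lean on these libraries where they do the work, as an engineer would, in place of code of your own. Each camera call takes 0.05 s, during which the arm holds its last target.

TASK

Slip the spatula's blade into the recess under the front edge of the sample box's clear cover and lever the cover up with the blade, not the fingers, until it drops back fully open, then lay the spatula back across its rest. Take the cell with the red stopper out of its slot by its two frosted broad sides, keeping the fingers off its clear end windows, and hold it up to the inspection camera: upright, centred on the lens at lens height, 11 cm in front of the lens, with a clear window squarely facing it. Leave the other two cells in their slots and the flask and the tip box where they stand, and finish while still holding the red cell there in the air, not putting it down or letting it go.

Things in the scene. Friction and masses are not known exactly. Their poses are not given: they have to be found in the camera images.
- sample_box: fixed dark blue-grey box base, 130 (x) x 100 (y) x 40 mm tall; origin at the centre of its underside, x from the front (x = -65 mm, with the recess) to the hinge (x = +65 mm), z up. The deck on top (z = 40 mm) has three slots on the line y = 0 at x = -24, +9, +42 mm, 24.5 x 14.5 mm, floor at z = 26 mm; each holds a cell.
- recess (a point): middle of the mouth of the pry recess in the front face of the box base: 46 mm wide (y), from z = 28 mm up to the cover's front edge at z = 40 mm, 22 mm deep (+x); this point is on the front face, at z = 35 mm. Axes as those of the sample box.
- cover: clear hinged plastic cover over the deck, 130 x 100 x 44 mm, walls 3 mm, open below, about 100 g; origin on the hinge line. Shut, its rim lies on the deck and its outer top is 84 mm above the bench. Axes as those of the box when shut, and turning with the cover.
- cover_edge (a point): middle of the lower edge of the cover's front wall, outer face, 130 mm from the hinge; when shut it lies directly above the mouth of the recess at 40 mm height. Here the blade lifts.
- lid_hinge (a point): middle of the hinge line, at the rear top edge of the base, 40 mm above the bench; the hinge runs along the box's y axis. Axes as those of the box.
- lid (a joint): angle of the cover in rad: 0 shut, grows as its front edge rises, stop at 2.2. Easy hinge, no latch: lifting at the front edge takes about 0.5 N. It balances near 1.15: let go below about 1.05 it falls shut, beyond about 1.25 it falls back to the stop by itself.
- red_cell: glass cell 22.5 (x) x 12.5 (y) x 45 mm tall plus a 5 mm red stopper, about 25 g, upright in one of the slots, x along the box's x; origin at the centre of its underside, 26 mm above the bench. The broad sides (+y, -y), 12.5 mm apart, are frosted: grip these. The narrow ends (+x, -x) are clear windows. 36 mm of it stand above the deck.
- red_cell_mid (a point): middle of the red-stoppered cell's glass, 22.5 mm above its underside, where the windows are looked through.
- red_windows: the two clear windows of the red-stoppered cell, 9 x 42 mm, on its end faces at x = +-11.25 mm of the cell; origin and axes as those of the red cell. Not to be touched by the fingers.
- blue_cell: the same cell with a blue stopper, in another slot: stays there.
- green_cell: the same cell with a green stopper, in another slot: stays there.
- spatula: laboratory spatula, 60 g, lying across its rest; origin at the centre of its handle's thickness, midway between the rest's two supports, where it is best gripped and near its balance point; x axis towards the blade tip, z up. Black handle 14 wide (y) x 12 thick (z), from x = -60 to +38 mm; flat steel blade 16 mm wide and 2 mm thick in the plane z = 0, from x = +38 to +95 mm.
- blade_tip (a point): end of the spatula's blade, 95 mm ahead of the spatula's origin along its x axis.
- rest: white spatula rest, fixed: foot plate 94 (x) x 44 (y) x 6 mm and two upright supports 6 mm thick at x = +-30 mm, whose tops are 30 mm above the bench, with 10 mm high prongs on each that leave a 24 mm wide saddle for the handle. Origin at the centre of the underside; the spatula lies along its x axis, its origin 36 mm above that of the rest.
- camera: inspection camera head, grey with a black lens and a ring light, clamped to a post of 16 mm diameter that rises to 322 mm; its height differs from time to time (170 to 230 mm). Fixed. Origin on the post's axis at the height of the lens axis; it looks level along its own -x axis. Lens front 125 mm ahead of the origin, ring light 60 mm in diameter.
- lens_front (a point): centre of the front of the lens. Axes as those of the camera.
- view_point (a point): the point on the lens axis 110 mm in front of the lens, where the middle of the cell's glass (red_cell_mid) belongs. Axes as those of the camera: x along the lens axis, z up.
- flask: stoppered conical glass flask with an orange band, 84 mm across at the foot, 142 mm tall, loose, origin at the centre of its underside: leave it alone.
- tip_box: shut pipette-tip box, green with a pale lid, 82 x 122 x 66 mm tall, loose, origin at the centre of its underside: leave it alone.

How it is judged:
By the outcome, as a careful person would: the job done as asked, in the order asked, and still so for the second after the job is handed in, while the arm keeps its last pose, push and grip.
It also fails if it takes over 59 s, if anything falls off the work surface, if the arm or the gripper's body presses on something with over 40 N, if the wrist force passes 120 N, or if a joint passes its speed limit or range.

## Working session

There is one attempt and no reset: what is moved stays moved. The work goes in short steps, Python scripts to look and compute and a shell command to move; the robot and the scene stay as the last step left them, time stands still between calls to the robot, and variables do not carry over. Pictures are saved under pics/ and viewed, and the job is handed in when it is done.

```bash
ls; mkdir -p pics; python3 - <<'E'
from plant import *
import cv2
s=state();print(s)
for n in("scene","side","wrist"):
    g=get_image(n);cv2.imwrite(f"pics/{n}0.png",g["color"][:,:,::-1])
    print(n,{k:(v.tolist() if hasattr(v,'tolist') else v) for k,v in g.items() if k!="color"})
E
```

```text
pics
{'time': 0.0, 'joints': array([-3.81647941e+00,  1.72152987e+01,  8.71799705e+01, -2.30055362e-04,
        7.56698637e+01, -3.81594189e+00]), 'dq': array([ 0.03304169, -0.05976169, -0.04688399, -0.09970757, -0.04759639,
        0.07799018]), 'effort': array([-1.53750298e-03, -5.31805658e+01, -3.52735734e+01,  7.07558286e-02,
        2.43994006e-02, -4.79655944e-05]), 'tcp_pos': array([5.49715902e+02, 9.30274417e-03, 1.82291936e+02]), 'tcp_rot': array([-1.79995888e+02,  6.50032847e-02, -4.78125585e-04]), 'force': array([0.11067662, 0.53686781, 0.57319454]), 'moment': array([-0.04455282,  0.02917516, -0.03882519]), 'gripper_width': 93.64288974953234}
scene {'camera_matrix': [[429.783756211592, 0.0, 328.97344095781796], [0.0, 429.783756211592, 199.55032109015082], [0.0, 0.0, 1.0]], 'dist': [-0.023876358607187002, 0.0, 0.0, 0.0, 0.0], 'R': [[0.49477966803524553, 0.868936310821078, 0.011948549518122138], [0.6711763981164323, -0.3733674338073783, -0.6404053419386392], [-0.5520102559829706, 0.3248791269206868, -0.7679441582438578]], 't': [-323.51604714739386, -313.9366555174983, 1565.5
[... 261 characters left out ...]
40659525297], [-0.08838112181918437, 0.6740494736170534, -0.7333799045669002], [0.07650819767762027, -0.7294923361961654, -0.6796965698892286]], 't': [639.2486837710492, 156.69715612373673, 1324.4836234155562]}
wrist {'camera_matrix': [[312.450593714545, 0.0, 318.09041604639754], [0.0, 312.450593714545, 197.4538669545666], [0.0, 0.0, 1.0]], 'dist': [0.008864598783714117, 0.0, 0.0, 0.0, 0.0], 'tool_from_camera': [[0.9999996679074825, -0.0006778570174490891, -0.00045243207873809136, 1.1579952244048508], [0.000769921614259193, 0.9677948323597946, 0.2517390904853313, -72.53734972498033], [0.0002672183187448316, -0.2517393552218997, 0.9677950328591427, -201.16012610697632], [0.0, 0.0, 0.0, 1.0]]}
```

View pics/scene0.png

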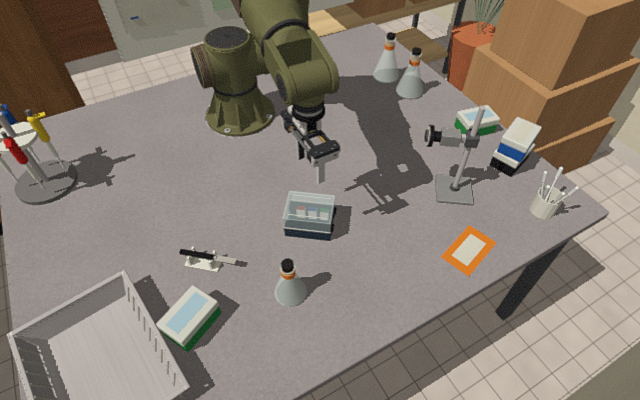

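View pics/side0.png

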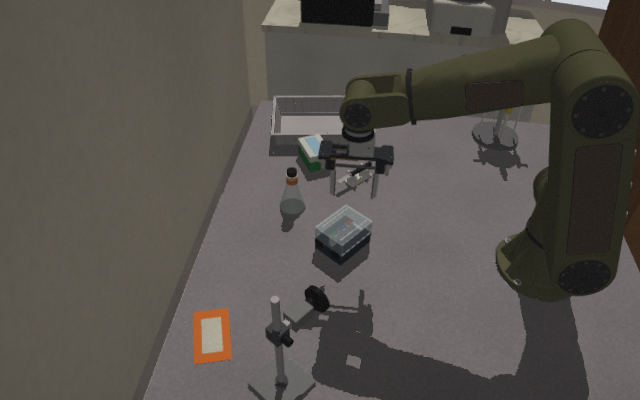

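View pics/wrist0.png

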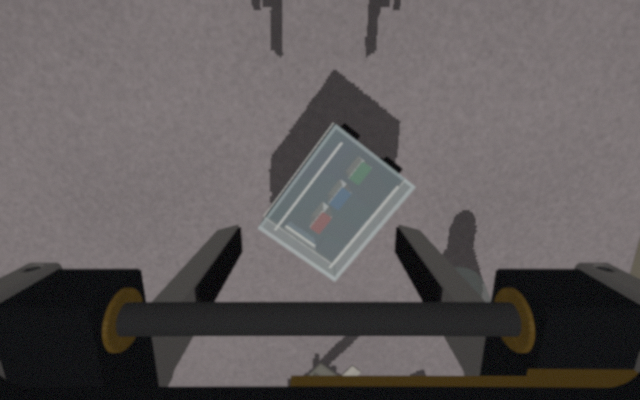

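```bash
cat > h.py <<'E'
import numpy as np, cv2
from scipy.spatial.transform import Rotation as Ro
from plant import *
def cap(n,name):
    s=state(); g=get_image(n)
    cv2.imwrite(f"pics/{name}.png",g["color"][:,:,::-1])
    if n=="wrist":
        T=np.array(g["tool_from_camera"]); R=Ro.from_euler('xyz',s["tcp_rot"],degrees=True).as_matrix()
        Rwc=R@T[:3,:3]; c=R@T[:3,3]+s["tcp_pos"]
    else:
        Rwc=np.array(g["R"]).T; c=-Rwc@np.array(g["t"])
    np.savez(f"pics/{name}.npz",K=g["camera_matrix"],d=g["dist"],Rwc=Rwc,c=c)
    return s
def ray(name,uv):
    z=np.load(f"pics/{name}.npz"); p=cv2.undistortPoints(np.array(uv,float).reshape(-1,1,2),z["K"],z["d"])[:,0]
    v=np.c_[p,np.ones(len(p))]@z["Rwc"].T
    return z["c"],v
def onz(name,uv,h):
    c,v=ray(name,uv); return c+v*((np.array(h)-c[2])/v[:,2])[:,None]
def proj(name,X):
    z=np.load(f"pics/{name}.npz"); R=z["Rwc"].T
    return cv2.projectPoints(np.array(X,float).reshape(-1,3),cv2.Rodrigues(R)[0],-R@z["c"],z["K"],z["d"])[0][:,0]
def tri(n1,p1,n2,p2):
    c1,v1=ray(n1,[p1]);c2,v2=ray(n2,[p2]);a,b=v1[0],v2[0]
    s=np.linalg.lstsq(np.c_[a,-b],c2-c1,rcond=None)[0]
    P,Q=c1+a*s[0],c2+b*s[1]; return (P+Q)/2,np.linalg.norm(P-Q)
def crop(name,x0,y0,x1,y1,k,out):
    im=cv2.imread(f"pics/{name}.png")[y0:y1,x0:x1]
    cv2.imwrite(f"pics/{out}.png",cv2.resize(im,None,fx=k,fy=k,interpolation=cv2.INTER_CUBIC))
E
python3 - <<'E'
from h import *
for n in("scene","side","wrist"): cap(n,n+"1")
crop("wrist1",240,100,440,300,3,"w1c")
crop("scene1",170,230,330,320,5,"s1c")
crop("side1",240,270,360,400,4,"d1c")
crop("scene1",410,95,530,215,5,"s1d")
print(onz("wrist1",[(335,123),(413,186),(335,280),(260,228)],84))
print(onz("scene1",[(182,254),(240,264)],36))
E
```

```text
[[566.67803035  66.35006798  84.        ]
 [643.95972014   6.13971088  84.        ]
 [568.76664782 -96.15423744  84.        ]
 [491.74810713 -37.48200799  84.        ]]
[[ 512.29185447 -368.18729225   36.        ]
 [ 615.7007378  -245.59560818   36.        ]]
```

View pics/w1c.png

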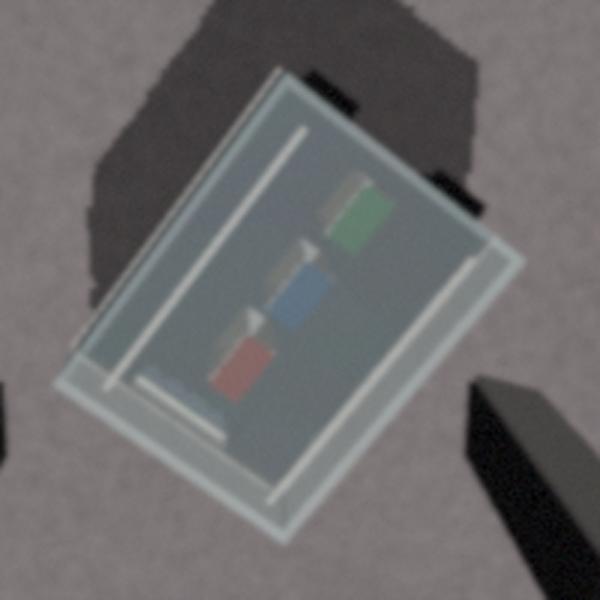

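View pics/s1c.png

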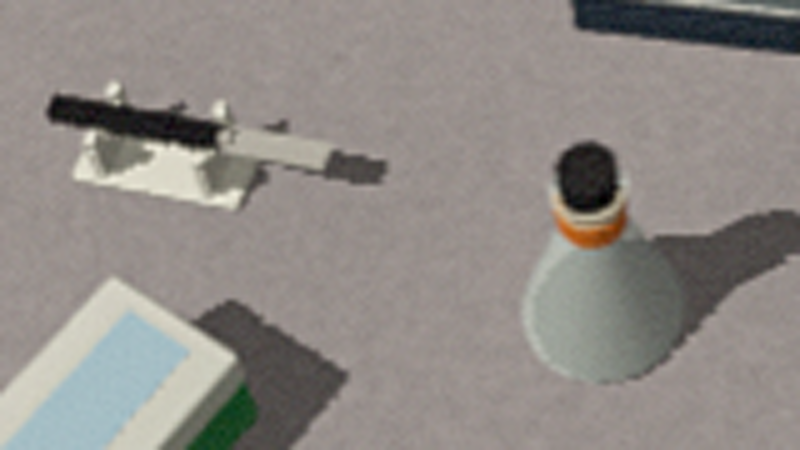

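View pics/d1c.png

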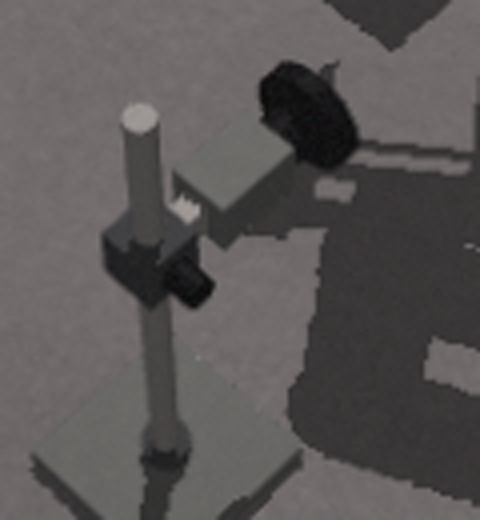

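View pics/s1d.png

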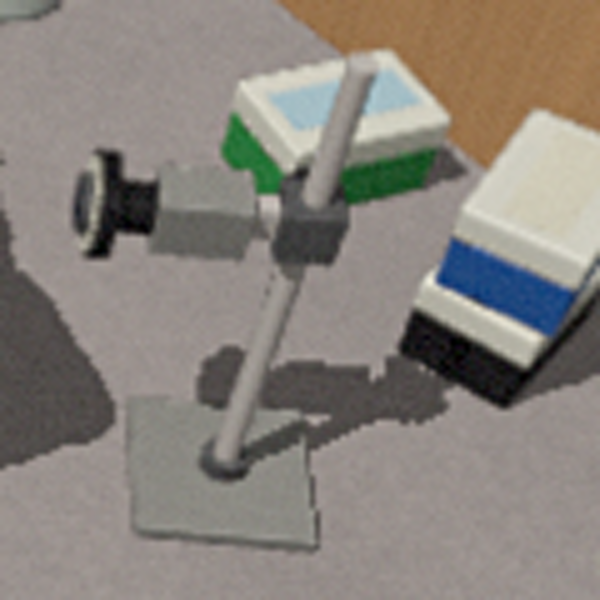

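```bash
python3 -m crank '[[[0,15,0],2],[[0,45,0],6],[[0,80,0],11],[[0,120,0],16],[[0,160,0],21],[[0,200,0],26],[[0,240,0],31],[[0,275,0],35],[[0,300,0],38],[[0,318,0],40],[[0,322,0],40],[[0,322,0],40],[[0,322,0],40]]' && python3 - <<'E'
from h import *
s=cap("wrist","w2");print(s["tcp_pos"],s["tcp_rot"],s["time"])
crop("wrist","wrist" and 0,0,1,1,1,"x") if 0 else None
z=onz("scene1",[(290,292)],0);print("flask",z)
crop("w2",170,0,470,300,2.66,"w2c")
E
```

```text
time: 1.6
tcp_pos: [550.2, -321.1, 182.9]
tcp_rot: [-180.0, 0.0, -39.9]
force: [0.2, -1.2, -0.9]
gripper_width: 94.0
[ 550.16868708 -321.07513426  182.93137232] [-1.79991869e+02  3.70747886e-03 -3.99125291e+01] 1.6
flask [[ 7.33665713e+02 -1.61240245e+02 -1.13686838e-13]]
```

View pics/w2.png

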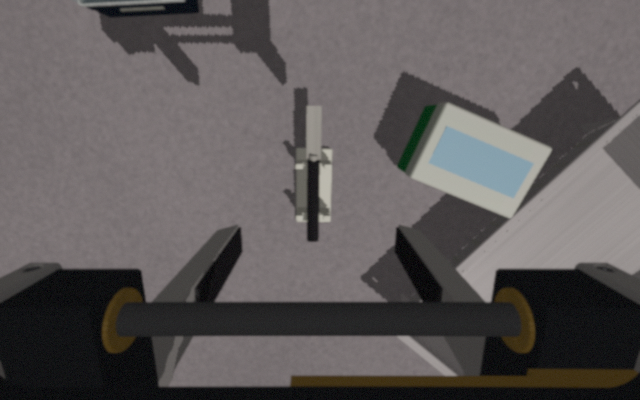

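```bash
python3 - <<'E'
from h import *
crop("w2",250,80,380,260,4,"w2c")
crop("w2",70,0,210,40,5,"w2d")
E
```

```text
(no output)
```

View pics/w2c.png

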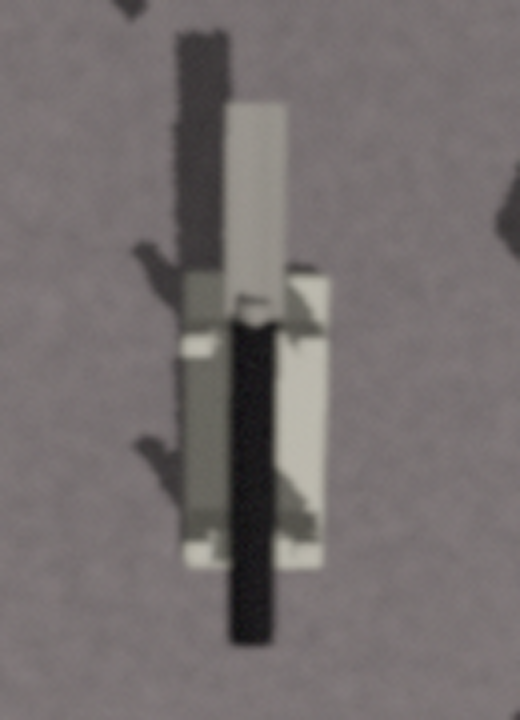

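```bash
python3 - <<'E'
from h import *
f=lambda x,y:(x/4+250,y/4+80)
P=onz("w2",[f(256,102),f(254,322),f(251,644)],[37,42,42])
print(P,np.linalg.norm(P[0]-P[2]),np.linalg.norm(P[1]-P[2]))
d=P[0]-P[2];yaw=np.arctan2(d[1],d[0]);u=np.array([np.cos(yaw),np.sin(yaw)])
print("yaw",np.degrees(yaw),P[0,:2]-95*u,P[2,:2]+60*u,P[1,:2]-38*u)
R=onz("w2",[f(184,272),f(330,276),f(324,568),f(184,567)],6);print(R,R.mean(0),np.linalg.norm(R[0]-R[1]),np.linalg.norm(R[1]-R[2]))
# box fit from wrist1
from scipy.optimize import least_squares
pts=np.array([(335,124),(414.3,187.3),(335,281),(258.7,227.7)])
def X(p):
    c,s=np.cos(p[2]),np.sin(p[2]);L=np.array([(65,50),(65,-50),(-65,-50),(-65,50)])
    return np.c_[p[0]+c*L[:,0]-s*L[:,1],p[1]+s*L[:,0]+c*L[:,1],np.full(4,84)]
r=least_squares(lambda p:(proj("wrist1",X(p))-pts).ravel(),[568,-15,.93]);print(r.x,np.degrees(r.x[2]),r.fun)
print(tri("scene1",(455,187),"side1",(281.2,383.7)),tri("scene1",(482.4,107.4),"side1",(275.2,299.5)),tri("scene1",(427.4,136.6),"side1",(316,299)))
E
```

```text
[[ 601.71185159 -254.31115356   37.        ]
 [ 563.92513722 -298.3602377    42.        ]
 [ 502.14866428 -370.17945687   42.        ]] 152.850554395802 94.73295545883231
yaw 49.32822796333332 [ 539.79799426 -326.3644274 ] [ 541.25215312 -324.67212602] [ 539.15959429 -327.18154724]
[[ 553.90611565 -276.8213128     6.        ]
 [ 586.74753501 -305.88533896    6.        ]
 [ 526.67684356 -376.28194336    6.        ]
 [ 492.64528113 -347.34410271    6.        ]] [ 539.99394384 -326.58317446    6.        ] 43.85517576653433 92.54280027036164
[567.74009938 -16.21500278   0.92454955] 52.97278694436088 [ 0.29982467 -0.38021689  1.55571925 -0.733052   -0.26074989  0.74778355
 -1.69323499  0.78084728]
(array([668.26519305, 442.07072734,  12.81854322]), np.float64(1.050189923520835)) (array([668.00680571, 437.81762628, 321.84164501]), np.float64(0.2980734296185202)) (array([601.98480051, 342.14596181, 209.60656189]), np.float64(6.316665928596097))
```

```bash
python3 -m crank '[[[-1,3,15],0.3],[[-3,7,45],0.8],[[-4,10,80],0.8],[[-4.3,10.2,115],0.8],[[-4.3,10.2,138],0.8],[[-4.3,10.2,147],0.8],[[-4.3,10.2,149],0.8],[[-4.3,10.2,149],0.8],[[-4.3,10.2,149],0.8]]' && python3 -m crank '[[[0,0,0],0],[[0,0,0],0],[[0,0,0],0],[[0,0,0],0],[[0,0,0],0],[[0,0,0],0],[[0,0,0],0],[[0,0,0],0],[[0,0,0],0],[[0,0,0],0]]' 1 ; python3 - <<'E'
from h import *
s=cap("wrist","w3");print(s["tcp_pos"],s["tcp_rot"],s["time"],s["gripper_width"])
E
```

```text
time: 2.55
tcp_pos: [540.8, -327.3, 35.4]
tcp_rot: [-180.0, -0.1, -40.8]
force: [0.2, -0.6, -0.2]
gripper_width: 93.9
time: 3.55
tcp_pos: [540.1, -327.0, 33.8]
tcp_rot: [180.0, 0.0, -40.8]
force: [0.3, 0.2, 0.2]
gripper_width: 17.0
[ 540.1425327  -327.04659241   33.84275766] [ 1.79999435e+02  2.60364797e-04 -4.08001521e+01] 3.55 17.015072672926483
```

View pics/w3.png

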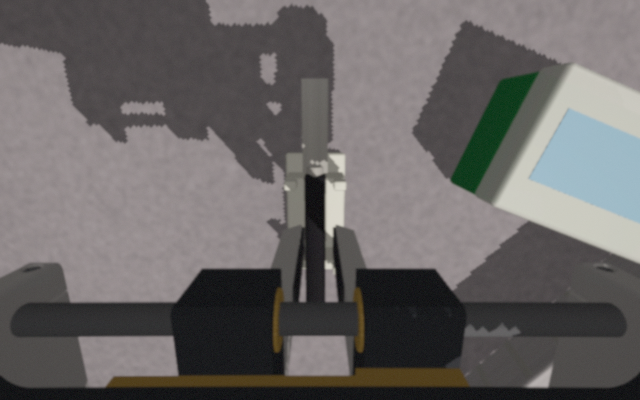

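```bash
python3 -m crank '[[[0,0,0],0],[[0,0,0],0],[[0,0,0],0],[[0,0,0],0]]'; python3 -m crank '[[[0,0,-4],0],[[0,0,-15],0],[[0,0,-40],0],[[0,0,-70],0],[[0,0,-95],0],[[0,0,-110],0],[[0,0,-116],0],[[0,0,-116],0],[[0,0,-116],0]]'; python3 - <<'E'
from h import *
s=cap("wrist","w4");print(s["tcp_pos"],s["tcp_rot"],s["time"],s["gripper_width"],s["force"])
E
```

```text
time: 4.0
tcp_pos: [540.1, -327.1, 33.8]
tcp_rot: [180.0, 0.0, -40.8]
force: [0.3, 0.2, -1.0]
gripper_width: 0.4
time: 4.9
tcp_pos: [539.8, -326.8, 148.6]
tcp_rot: [180.0, 0.1, -40.8]
force: [-0.1, 0.4, -1.0]
gripper_width: 0.3
[ 539.75359126 -326.82335622  148.618765  ] [ 1.79986607e+02  9.84232584e-02 -4.08020615e+01] 4.9 0.2818897325537335 [-0.057083    0.44417711 -0.96342505]
```

View pics/w4.png

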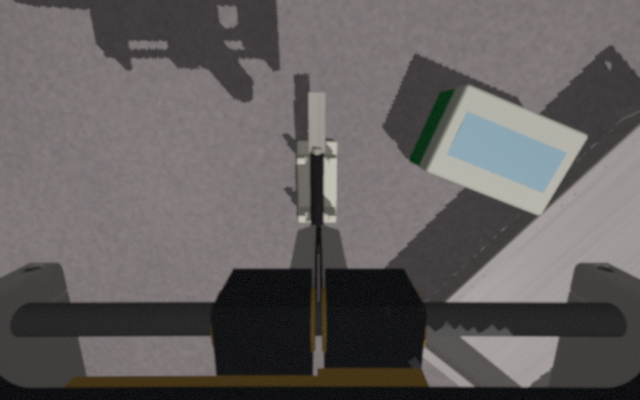

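```bash
python3 - <<'E'
from h import *
crop("w3",250,140,390,320,4,"w3c")
crop("w4",250,80,390,320,3,"w4c")
for n in("scene","side"): cap(n,n+"4")
crop("scene4",170,200,330,320,5,"s4c")
E
```

```text
(no output)
```

View pics/w3c.png

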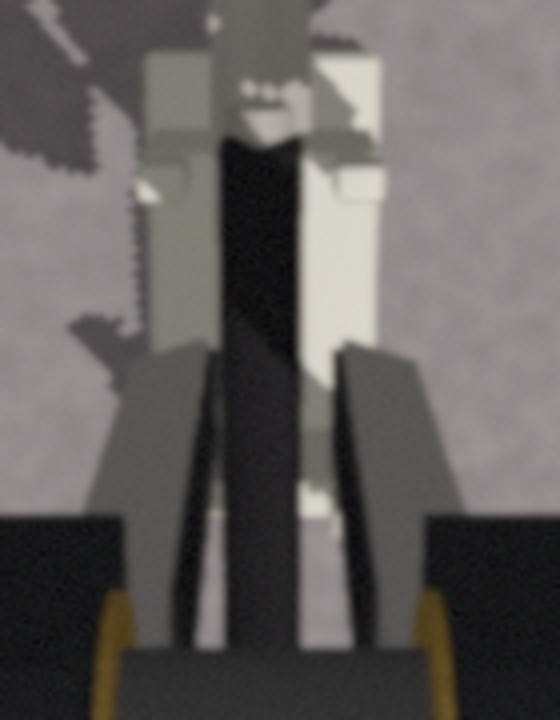

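View pics/w4c.png

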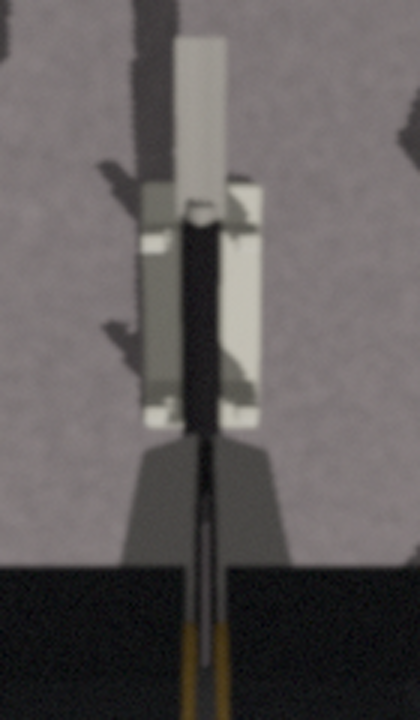

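View pics/s4c.png

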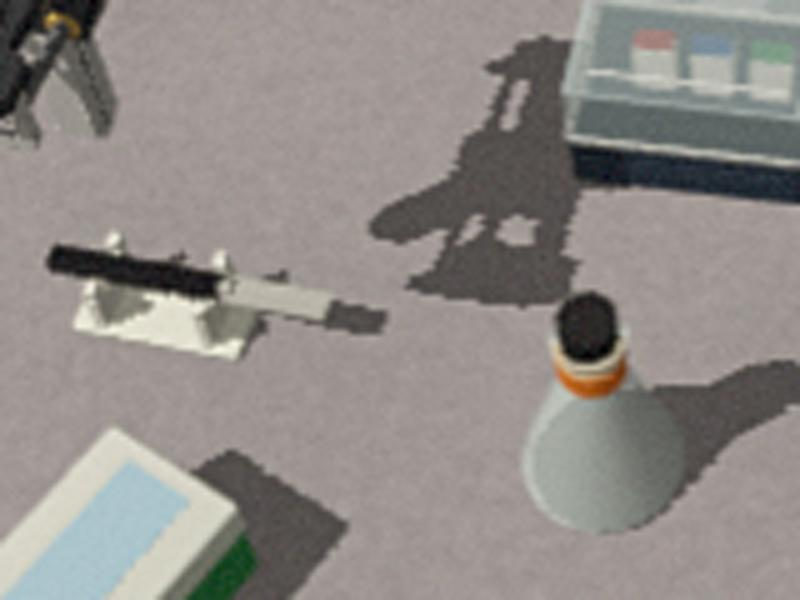

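```bash
python3 - <<'E'
from h import *
for n in ("scene4","side4"):
    print(n,proj(n,[(539.8,-326.8,131.6),(539.8,-326.8,170),(539.8,-326.8,190)]))
crop("scene4",120,130,280,270,5,"s4c")
crop("side4",300,60,460,200,5,"d4c")
E
```

```text
scene4 [[191.99127976 234.36024176]
 [188.2721984  225.1281706 ]
 [186.2513714  220.10770093]]
side4 [[360.06508424 145.5956095 ]
 [360.96476162 135.53570061]
 [361.44270246 130.16754024]]
```

View pics/s4c.png

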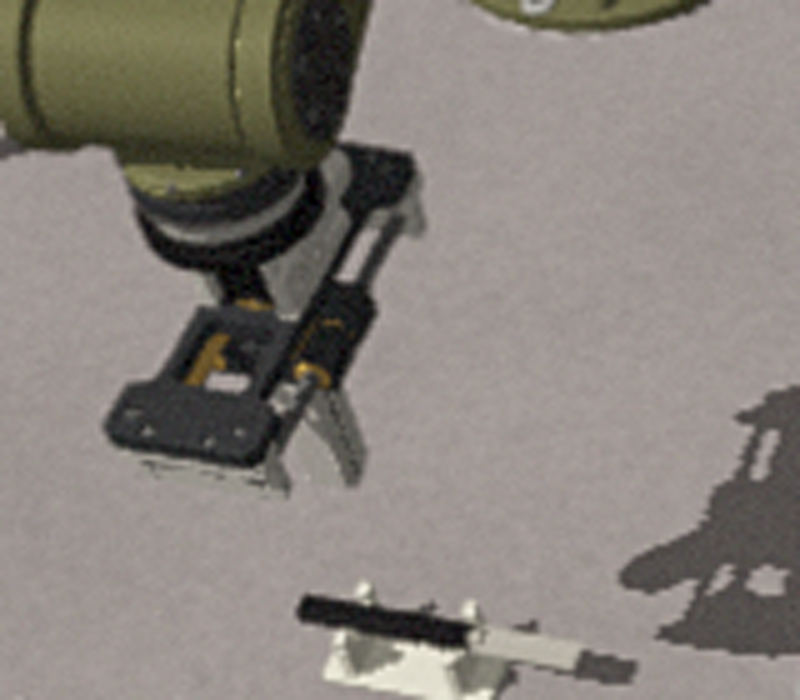

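View pics/d4c.png

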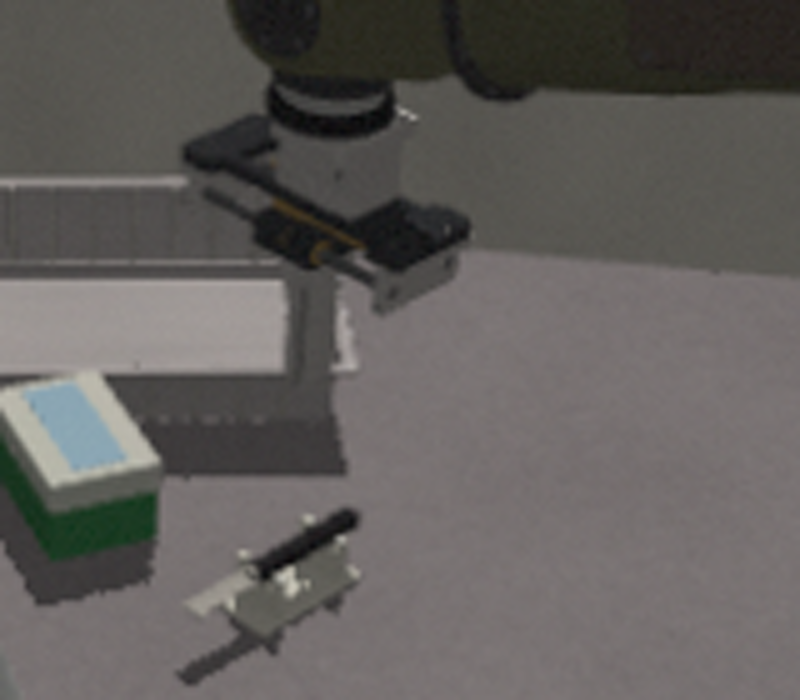

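```bash
python3 - <<'E'
from h import *
crop("scene1",270,180,350,250,9,"a1")
crop("side1",300,195,385,270,9,"a2")
crop("side4",340,150,420,220,9,"a3")
crop("scene4",160,190,260,280,8,"a4")
E
```

```text
(no output)
```

View pics/a1.png

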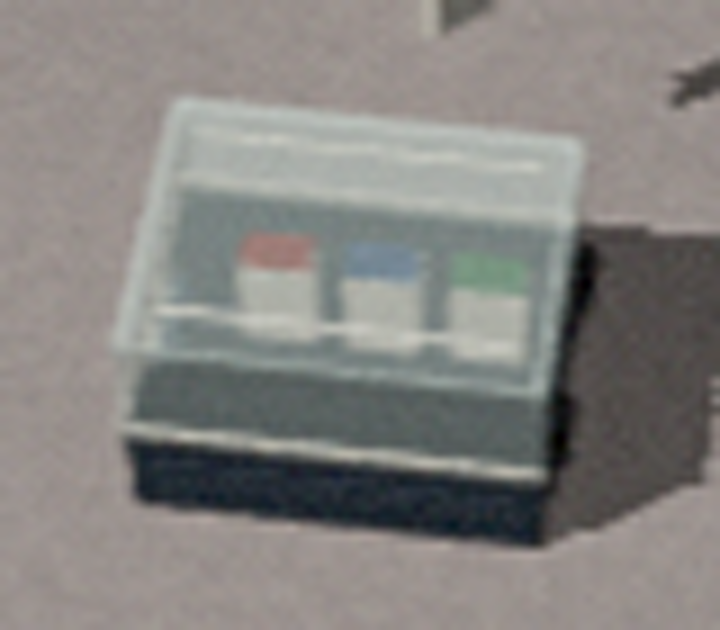

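View pics/a2.png

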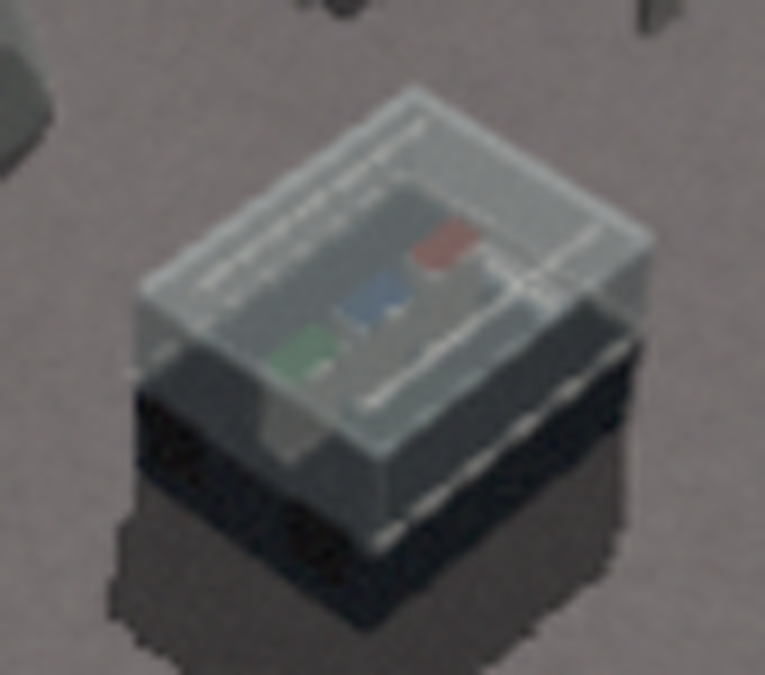

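View pics/a3.png

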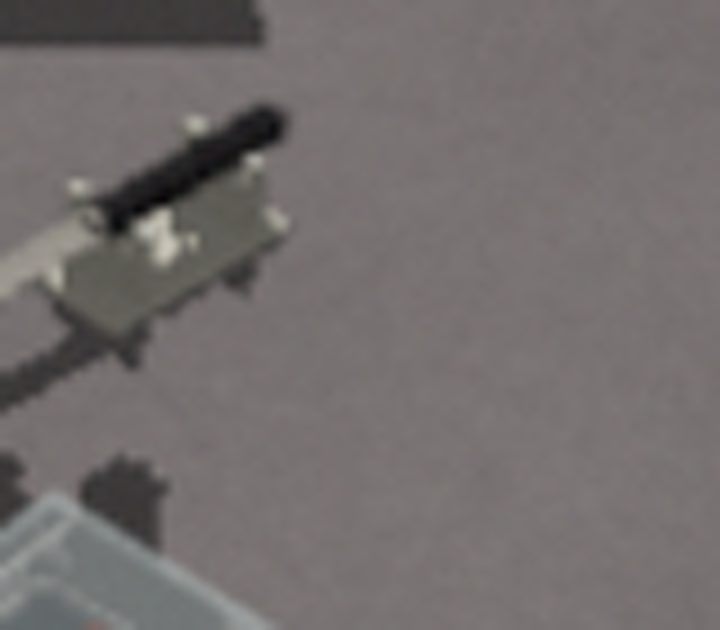

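View pics/a4.png

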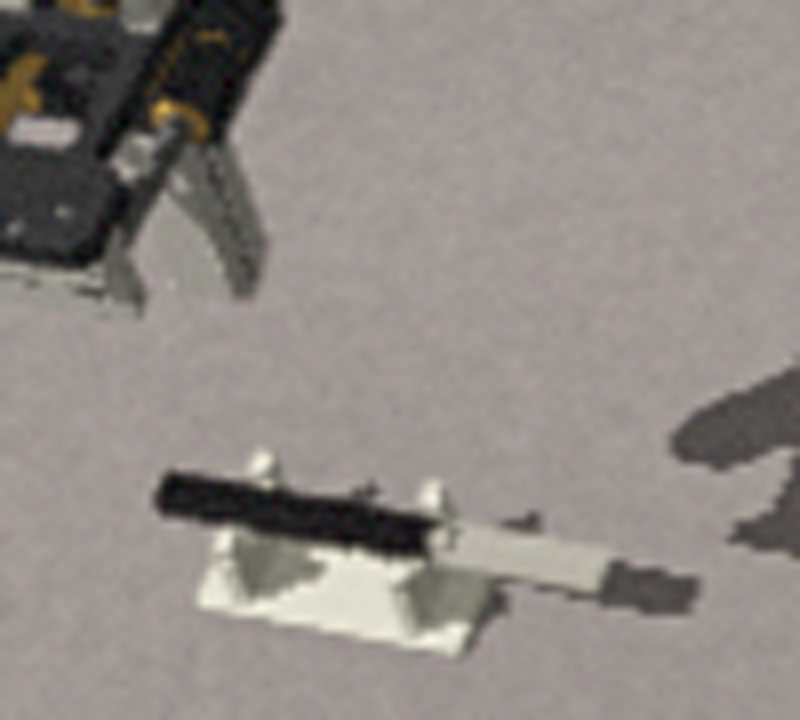

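```bash
python3 - <<'E'
from h import *
A=[(270+x/9,180+y/9) for x,y in[(118,347),(548,396),(580,140),(180,102)]]
B=[(300+x/9,195+y/9) for x,y in[(415,90),(138,290),(378,450),(652,240)]]
for a,b in zip(A,B): print("cov",tri("scene1",a,"side1",b))
# bottom corners z=0: scene (-65,-50):(140,500) (65,-50):(545,545)
print(onz("scene1",[(270+140/9,180+500/9),(270+545/9,180+545/9)],0))
# tail: side a3 (275,115), scene a4 (165,492) ; blade tip scene (608,572)
print("tail",tri("side4",(340+275/9,150+118/9),"scene4",(160+165/8,190+495/8)))
print("tailz36",onz("side4",[(340+275/9,150+118/9)],36),onz("scene4",[(160+165/8,190+495/8)],36))
print("tip", onz("scene4",[(160+608/8,190+575/8)],36))
E
```

```text
cov (array([566.68984682, -94.99020629,  80.09702399]), np.float64(2.2597485800369665))
cov (array([645.09380868,   8.19968276,  80.60072816]), np.float64(3.496702140254555))
cov (array([565.97855684,  66.26108427,  82.34477254]), np.float64(0.8822885471099688))
cov (array([488.42255866, -35.42265336,  79.91080595]), np.float64(2.0184682667117424))
[[ 5.68328336e+02 -9.33656978e+01  0.00000000e+00]
 [ 6.45593120e+02  9.84373682e+00  1.13686838e-13]]
tail (array([ 499.83038523, -369.97457027,   32.45759025]), np.float64(2.6329287282916405))
tailz36 [[ 499.00910851 -366.72978174   36.        ]] [[ 504.01999076 -369.35095421   36.        ]]
tip [[ 604.60436963 -252.27597019   36.        ]]
```

```bash
python3 - <<'E'
from h import *
crop("w2",180,210,460,400,2.8,"b1")
crop("w4",280,210,360,280,9,"b2")
E
```

```text
(no output)
```

View pics/b1.png

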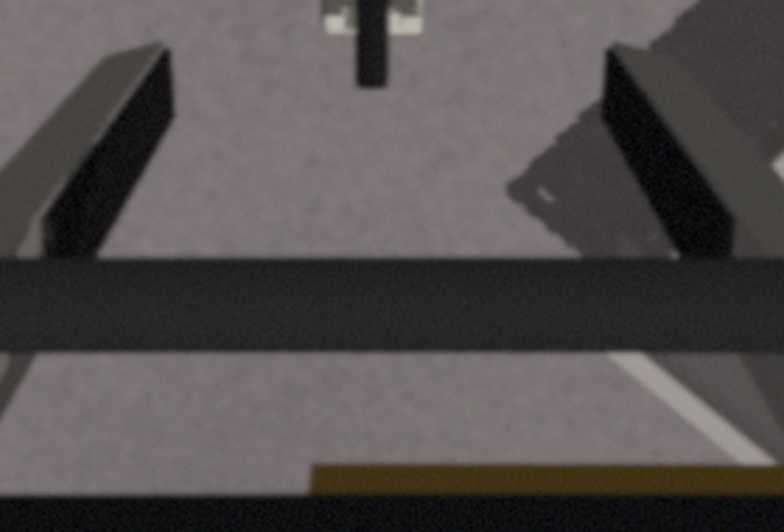

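View pics/b2.png

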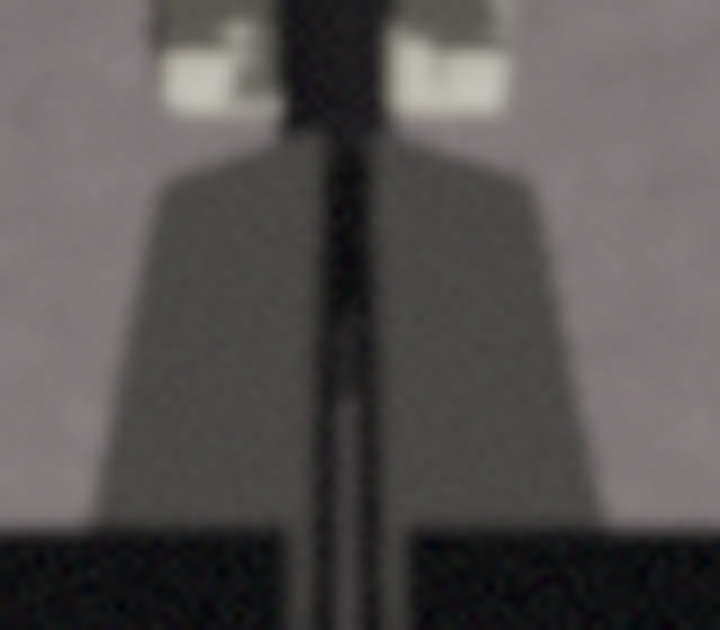

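```bash
python3 -m crank '[[[0,0,10],0],[[0,0,20],0],[[0,0,30],0],[[0,0,40],0],[[0,0,50],0],[[0,0,60],0],[[0,0,70],0],[[0,0,80],0],[[0,0,90],0],[[0,0,100],0],[[0,0,110],0],[[0,0,120],0],[[0,0,127],0],[[0,0,132],0],[[0,0,134],0],[[0,0,134],0],[[0,0,134],0]]' -0.2; python3 - <<'E'
from h import *
for n in("scene","side","wrist"): s=cap(n,n+"5")
print(s["tcp_pos"],s["tcp_rot"],s["time"],s["gripper_width"],s["force"])
crop("scene5",160,190,260,280,8,"c1")
crop("side5",320,120,420,200,8,"c2")
E
```

```text
time: 6.75
tcp_pos: [540.3, -327.2, 16.2]
tcp_rot: [-180.0, -0.0, -40.8]
force: [0.5, -0.5, -0.4]
gripper_width: 56.5
[ 540.32731311 -327.17544402   16.25799415] [-1.79995586e+02 -3.90842765e-02 -4.07992390e+01] 6.85 56.580586974477576 [ 0.2277013   0.21864338 -0.22760566]
```

View pics/c1.png

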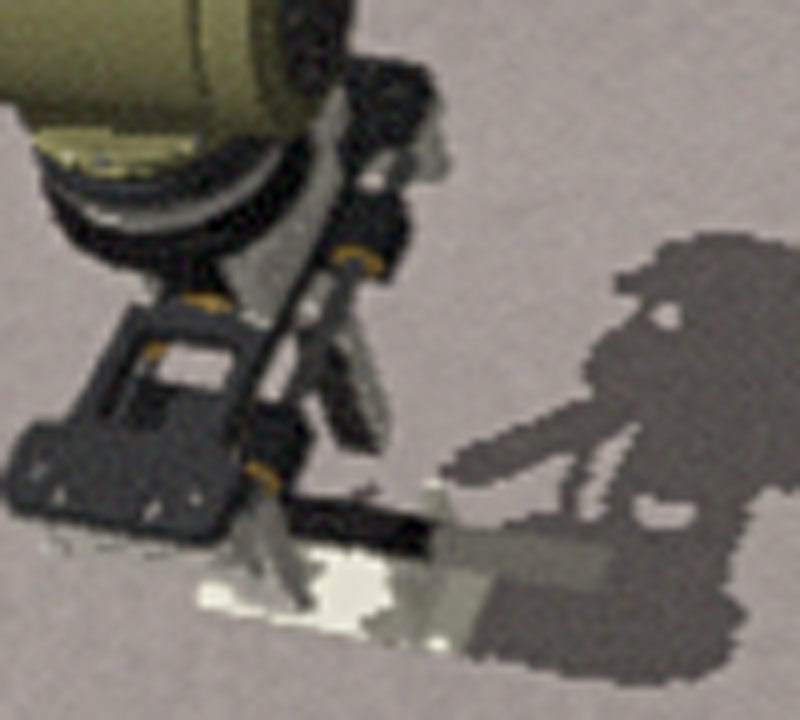

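View pics/c2.png

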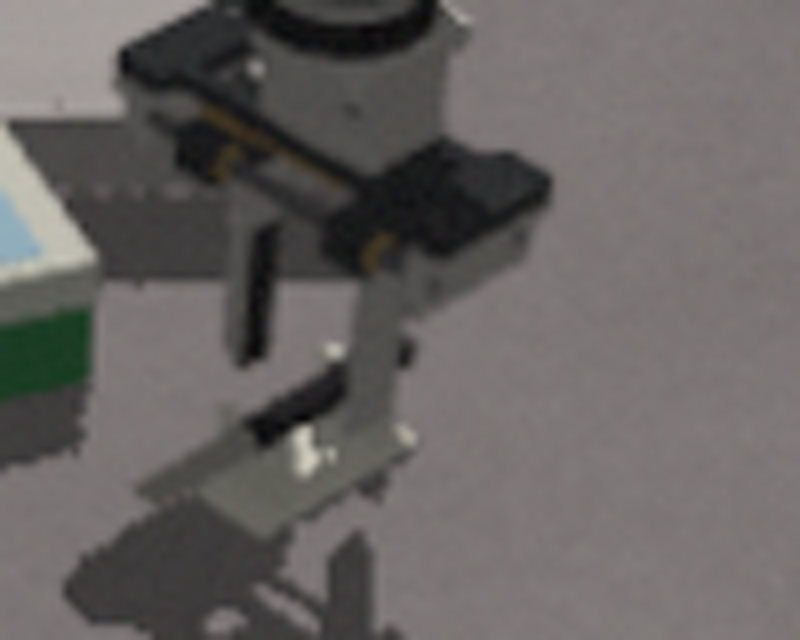

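View pics/wrist5.png

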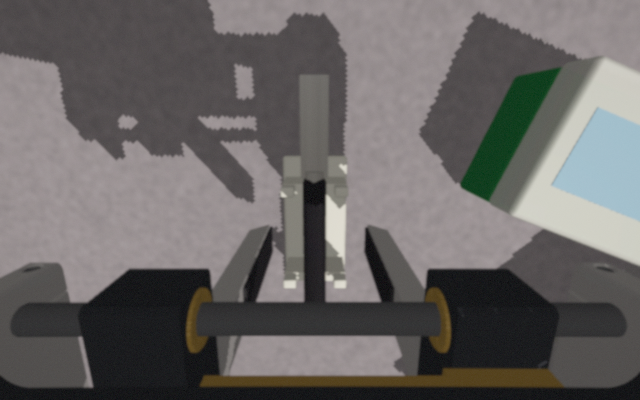

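```bash
python3 - <<'E'
from h import *
for a,b in [((305,607),(230,360)),((385,452),(348,432))]:
    print(tri("scene5",(160+a[0]/8,190+a[1]/8),"side5",(320+b[0]/8,120+b[1]/8)))
# expected for tip offset o above TCP
R=Ro.from_euler('xyz',[180,0,-40.8],degrees=True).as_matrix()
for sx in(1,-1):
  for o in(0,10,20,30):
    p=np.array([540.3,-327.2,16.2])+R@[sx*29,-8,-o]
    q=np.array([540.3,-327.2,16.2])+R@[sx*38,-8,-o]
    a=proj("scene5",[p,q]);b=proj("side5",[p,q]);print(sx,o,((a-[160,190])*8).round().tolist(),((b-[320,120])*8).round().tolist())
E
```

```text
(array([ 571.02370464, -342.44777307,   39.27654267]), np.float64(1.2569699496980096))
(array([ 521.89670828, -300.43594664,   37.21775254]), np.float64(3.9822279343259264))
1 0 [[325.0, 634.0], [315.0, 657.0]] [[236.0, 407.0], [221.0, 397.0]]
1 10 [[319.0, 618.0], [308.0, 641.0]] [[237.0, 388.0], [222.0, 378.0]]
1 20 [[312.0, 602.0], [301.0, 626.0]] [[239.0, 369.0], [224.0, 359.0]]
1 30 [[305.0, 586.0], [294.0, 609.0]] [[240.0, 350.0], [225.0, 340.0]]
-1 0 [[390.0, 488.0], [400.0, 466.0]] [[336.0, 472.0], [352.0, 482.0]]
-1 10 [[384.0, 472.0], [394.0, 450.0]] [[338.0, 453.0], [354.0, 463.0]]
-1 20 [[378.0, 455.0], [388.0, 434.0]] [[340.0, 434.0], [356.0, 444.0]]
-1 30 [[372.0, 439.0], [382.0, 417.0]] [[342.0, 415.0], [358.0, 425.0]]
```

```bash
python3 -m crank '[[[0,0,4],0],[[0,0,10],0],[[0,0,15],0],[[0,0,17],0],[[0,0,17],0]]'; python3 -m crank '[[[0,0,0],0],[[0,0,0],0],[[0,0,0],0],[[0,0,0],0],[[0,0,0],0],[[0,0,0],0],[[0,0,0],0],[[0,0,0],0]]' 1; python3 - <<'E'
from h import *
s=cap("wrist","wrist6")
print(s["tcp_pos"],s["tcp_rot"],s["time"],s["gripper_width"],s["force"])
E
```

```text
time: 7.4
tcp_pos: [539.9, -326.9, -1.7]
tcp_rot: [180.0, 0.0, -40.8]
force: [-0.4, 0.0, 0.0]
gripper_width: 56.3
time: 8.2
tcp_pos: [540.1, -327.0, -1.1]
tcp_rot: [180.0, 0.0, -40.8]
force: [-1.5, 1.3, 0.3]
gripper_width: 13.9
[ 540.1234829  -327.03541515   -1.13188814] [ 1.79998792e+02  3.50004496e-03 -4.07986414e+01] 8.2 13.883338187101232 [-1.49247483  1.2741498   0.32222411]
```

View pics/wrist6.png

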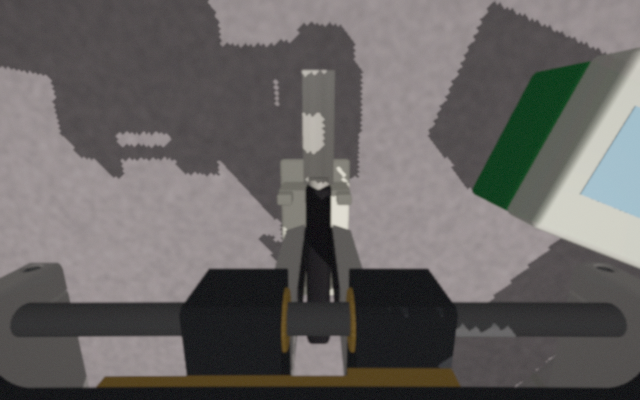

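```bash
python3 -m crank '[[[0,0,-3],0],[[0,0,-10],0],[[0,0,-25],0],[[0,0,-42],0],[[0,0,-55],0],[[-5,-2,-60],0],[[-20,-7,-60],-0.5],[[-45,-17,-60],-1],[[-75,-28,-60],-2],[[-105,-39,-60],-2.5],[[-135,-50,-60],-3],[[-157,-59,-60],-3.4],[[-169,-63,-60],-3.6],[[-171.6,-64.2,-60],-3.6],[[-171.6,-64.2,-60],-3.6],[[-171.6,-64.2,-60],-3.6]]'; python3 - <<'E'
from h import *
s=cap("wrist","wrist7");cap("scene","scene7")
print(s["tcp_pos"],s["tcp_rot"],s["time"],s["gripper_width"],s["force"])
crop("wrist7",170,0,470,320,2.5,"e1")
E
```

```text
time: 9.85
tcp_pos: [452.6, -167.0, 58.9]
tcp_rot: [-180.0, -0.0, -37.2]
force: [-0.5, 0.6, 0.6]
gripper_width: 13.6
[ 452.61269134 -167.04785418   58.89045375] [-1.79999229e+02 -2.17010853e-02 -3.72341431e+01] 9.85 13.601860774419047 [-0.51971226  0.63245599  0.62099389]
```

View pics/wrist7.png

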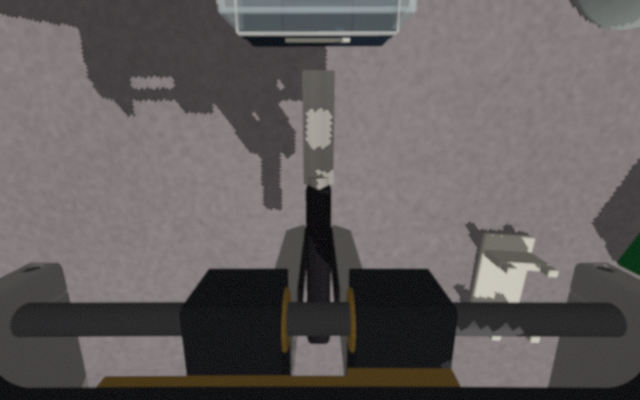

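View pics/e1.png

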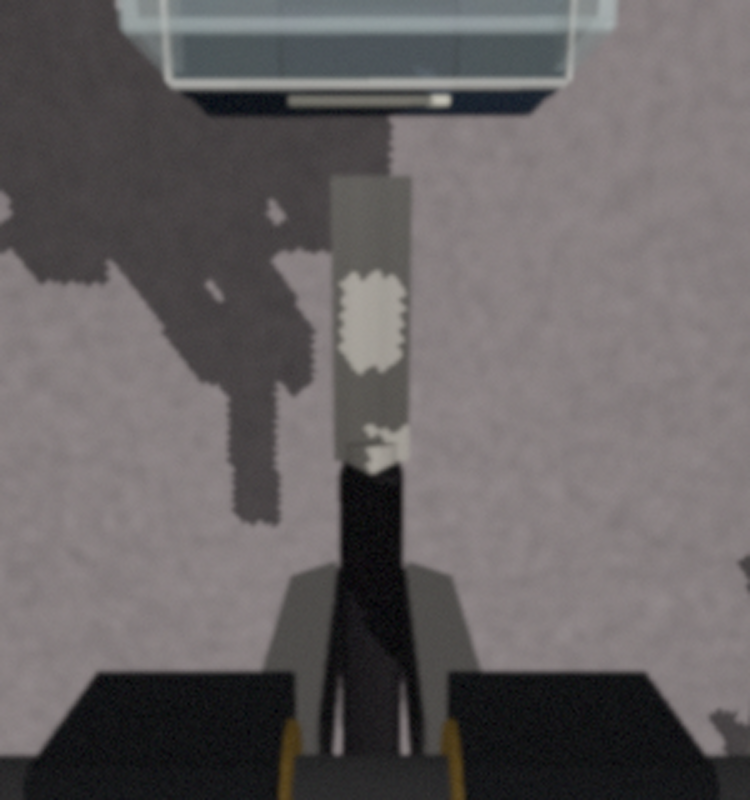

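View pics/scene7.png

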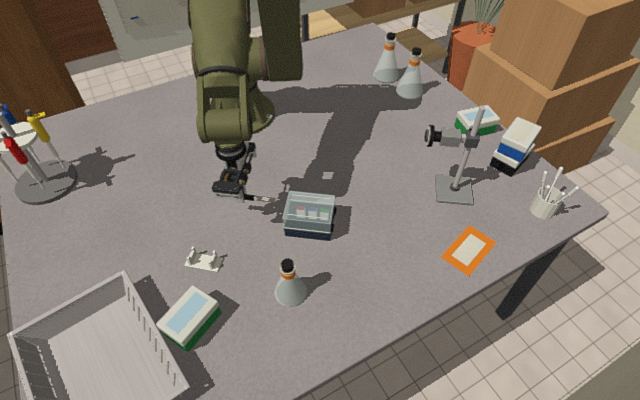

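```bash
python3 - <<'E'
from h import *
f=lambda x,y:(170+x/2.5,y/2.5)
s=state();R=Ro.from_euler('xyz',s["tcp_rot"],degrees=True).as_matrix()
P=onz("wrist7",[f(165,88),f(573,85),f(371,178),f(288,101),f(452,101),f(210,113),f(528,113)],[40,40,97,28,28,0,0])
print(((P-s["tcp_pos"])@R).round(1))
E
```

```text
[[ -51.1 -123.3   18.7]
 [  53.2 -124.    18.7]
 [   1.5  -94.5  -38.3]
 [ -20.9 -122.9   30.7]
 [  23.5 -122.9   30.7]
 [ -47.4 -125.5   58.7]
 [  49.5 -125.5   58.7]]
```

```bash
python3 -m crank '[[[0,0,8],0],[[0,0,22],0],[[0,0,38],0],[[0,0,52],0],[[0,0,60],0],[[0,0,62],0],[[0,0,62],0],[[0,0,62],0]]'; python3 - <<'E'
from h import *
s=cap("wrist","wrist8");cap("scene","scene8");cap("side","side8")
print(s["tcp_pos"],s["tcp_rot"],s["time"],s["gripper_width"],s["force"])
crop("scene8",210,170,350,260,5.5,"f1")
crop("side8",310,170,430,270,6,"f2")
crop("wrist8",200,0,440,240,3,"f3")
E
```

```text
time: 10.75
tcp_pos: [452.5, -166.5, -2.7]
tcp_rot: [-180.0, -0.0, -37.2]
force: [-0.3, 0.0, -1.3]
gripper_width: 13.6
[ 452.51491237 -166.48833487   -2.68747576] [-1.79990128e+02 -4.43880439e-02 -3.71994503e+01] 10.75 13.552319857043976 [-0.28557817  0.02985712 -1.31251738]
```

View pics/f1.png

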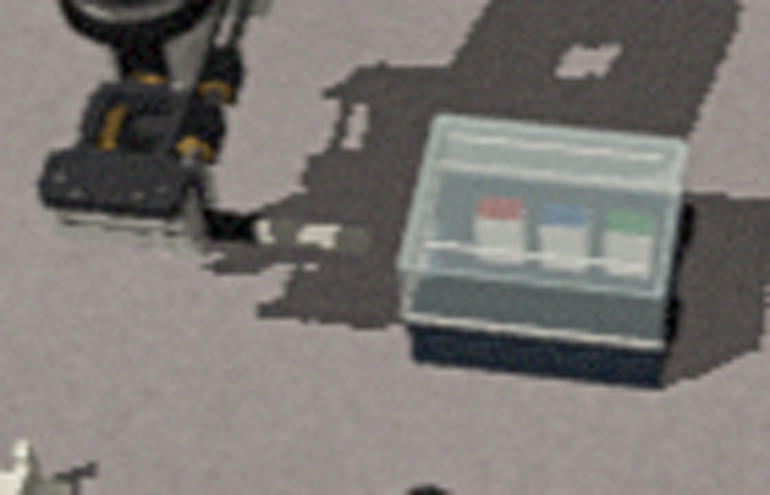

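View pics/f2.png

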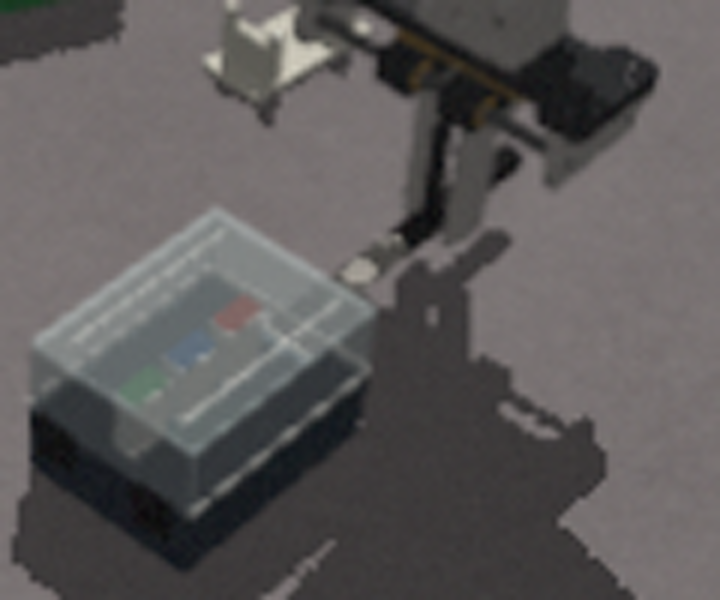

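View pics/f3.png

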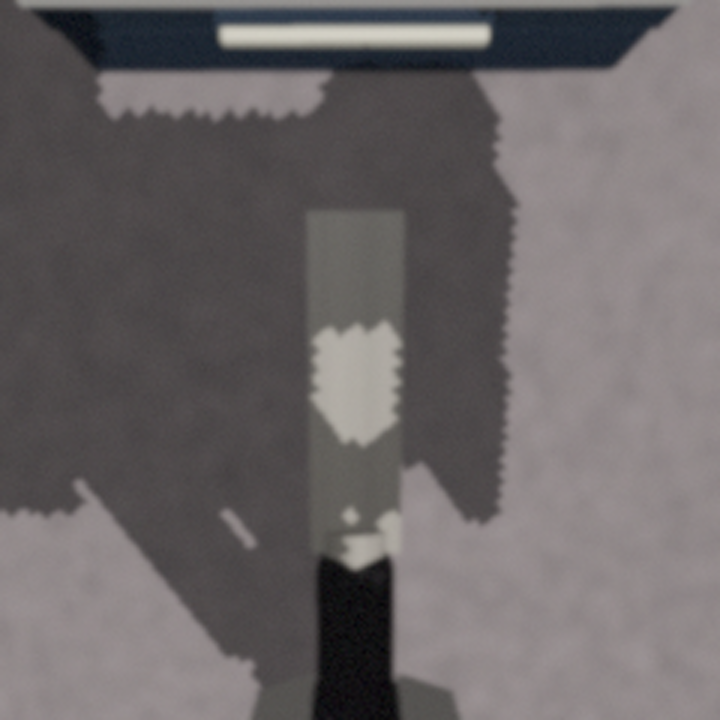

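```bash
python3 -m crank '[[[0,-5,0],0],[[0,-12,0],0],[[0,-20,0],0],[[0,-28,0],0],[[0,-35,0],0],[[0,-41,0],0],[[0,-45,0],0],[[0,-45,0],0],[[0,-45,0],0]]'; python3 - <<'E'
from h import *
s=cap("wrist","wrist9");cap("side","side9")
print(s["tcp_pos"],s["tcp_rot"],s["time"],s["gripper_width"],s["force"])
crop("wrist9",200,0,440,240,3,"g3")
crop("side9",310,170,430,270,6,"g2")
E
```

```text
time: 11.8
tcp_pos: [479.3, -130.5, -3.2]
tcp_rot: [180.0, 0.0, -37.2]
force: [-0.7, -0.3, -1.3]
gripper_width: 13.6
[ 479.30162413 -130.51753881   -3.21840715] [ 1.79993038e+02  9.63482880e-03 -3.71979656e+01] 11.8 13.626349975899315 [-0.74151937 -0.31027928 -1.27776276]
```

View pics/g3.png

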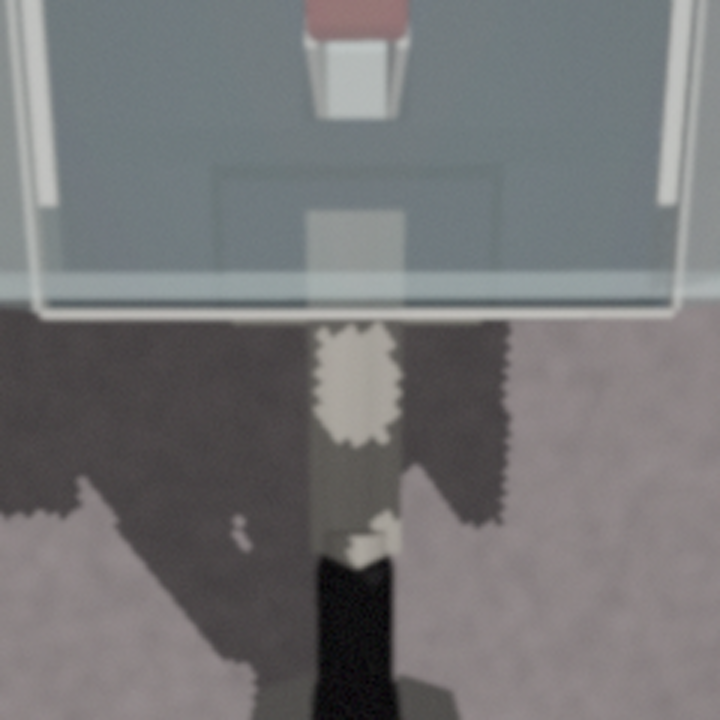

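View pics/g2.png

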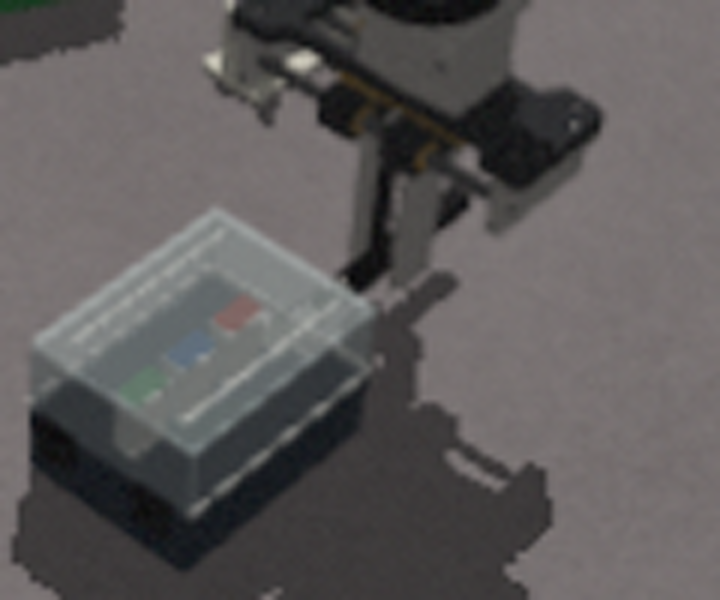

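```bash
python3 -m crank '[[[0,0,-3],0],[[0,0,-7],0],[[0,0,-12],0],[[0,-0.5,-18],0],[[0,-1,-24],0],[[0,-2.5,-30],0],[[0,-4,-36],0],[[0,-5.5,-42],0],[[0,-8,-48],0],[[0,-10,-54],0],[[0,-13,-60],0],[[0,-16,-66],0],[[0,-19,-72],0],[[0,-22,-76],0],[[0,-22,-77],0],[[0,-22,-77],0]]'; python3 - <<'E'
from h import *
s=cap("wrist","wrist10");cap("side","side10")
print(s["tcp_pos"],s["tcp_rot"],s["time"],s["gripper_width"],s["force"])
crop("side10",250,130,450,290,4,"h2")
E
```

```text
time: 13.5
tcp_pos: [492.7, -112.9, 73.9]
tcp_rot: [-180.0, -0.0, -37.2]
force: [-0.0, -0.1, -0.6]
gripper_width: 13.5
[ 492.70911333 -112.90771062   73.85366624] [-1.79999963e+02 -3.23778852e-03 -3.71909298e+01] 13.5 13.52580862763127 [-0.01744424 -0.07281844 -0.57489015]
```

View pics/wrist10.png

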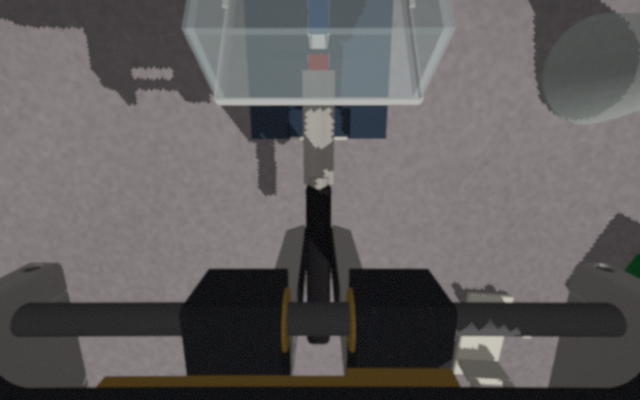

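View pics/h2.png

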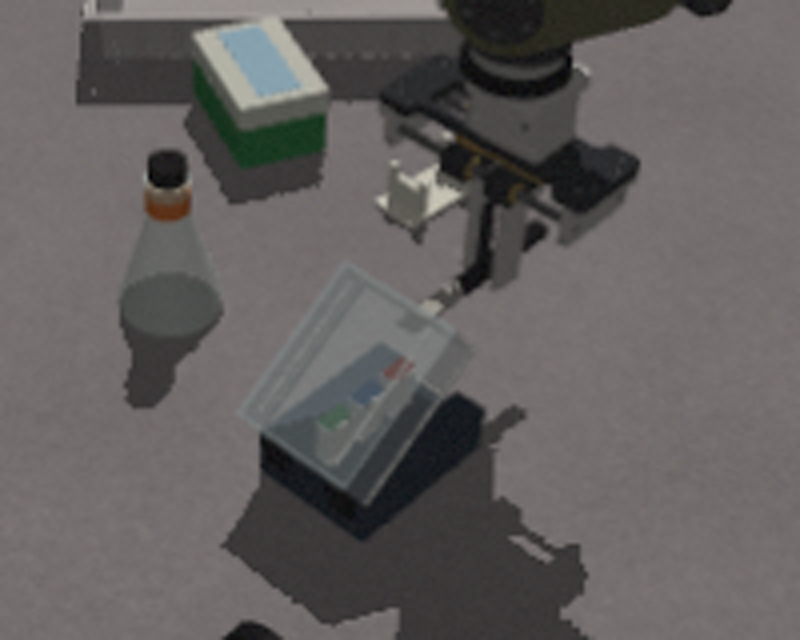

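```bash
python3 -m crank '[[[0,-3,-4],0],[[0,-8,-10],0],[[0,-12,-15],0],[[0,-17,-20],0],[[0,-22,-24],0],[[0,-27,-28],0],[[0,-32,-32],0],[[0,-38,-36],0],[[0,-43,-39],0],[[0,-49,-42],0],[[0,-55,-45],0],[[0,-61,-48],0],[[0,-67,-50],0],[[0,-73,-52],0],[[0,-79,-54],0],[[0,-85,-55],0],[[0,-88,-56],0],[[0,-88,-56],0],[[0,-88,-56],0],[[0,-88,-56],0]]'; python3 - <<'E'
from h import *
s=cap("wrist","wrist11");cap("side","side11")
print(s["tcp_pos"],s["tcp_rot"],s["time"],s["gripper_width"],s["force"])
crop("side11",250,100,450,290,4,"i2")
E
```

```text
time: 15.6
tcp_pos: [545.7, -43.0, 129.7]
tcp_rot: [180.0, 0.0, -37.2]
force: [-0.9, 0.5, -3.5]
gripper_width: 13.4
[545.73142471 -42.97910961 129.73639434] [ 1.79991399e+02  1.57285120e-02 -3.72082469e+01] 15.6 13.368042397585958 [-0.88628335  0.53042567 -3.47376354]
```

View pics/wrist11.png

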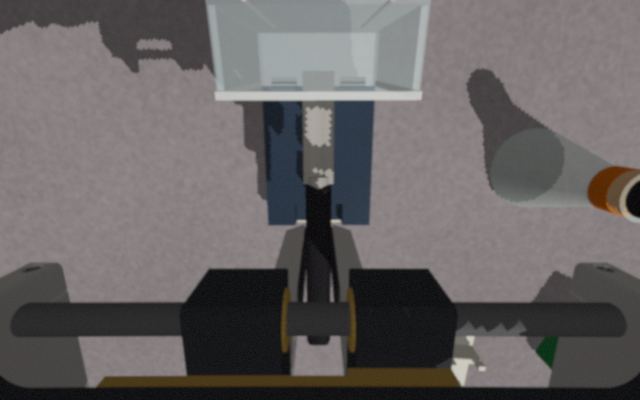

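View pics/i2.png

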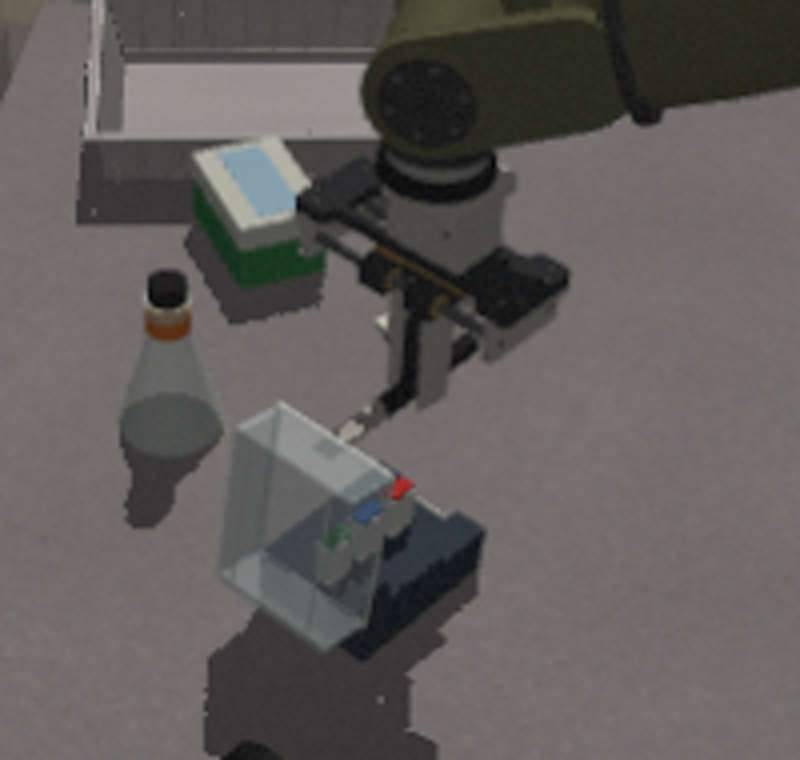

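```bash
python3 -m crank '[[[0,0,0],0],[[0,0,0],0],[[0,0,0],0]]'; python3 - <<'E'
from h import *
s=cap("wrist","wrist12");cap("side","side12")
print(s["tcp_pos"],s["time"],s["force"])
crop("wrist12",200,0,440,240,3,"j3")
E
```

```text
time: 16.0
tcp_pos: [545.9, -42.9, 129.8]
tcp_rot: [180.0, 0.0, -37.2]
force: [-0.4, 1.1, -3.0]
gripper_width: 13.6
[545.88018886 -42.91708188 129.83060279] 16.0 [-0.41246572  1.07465454 -2.99017245]
```

View pics/j3.png

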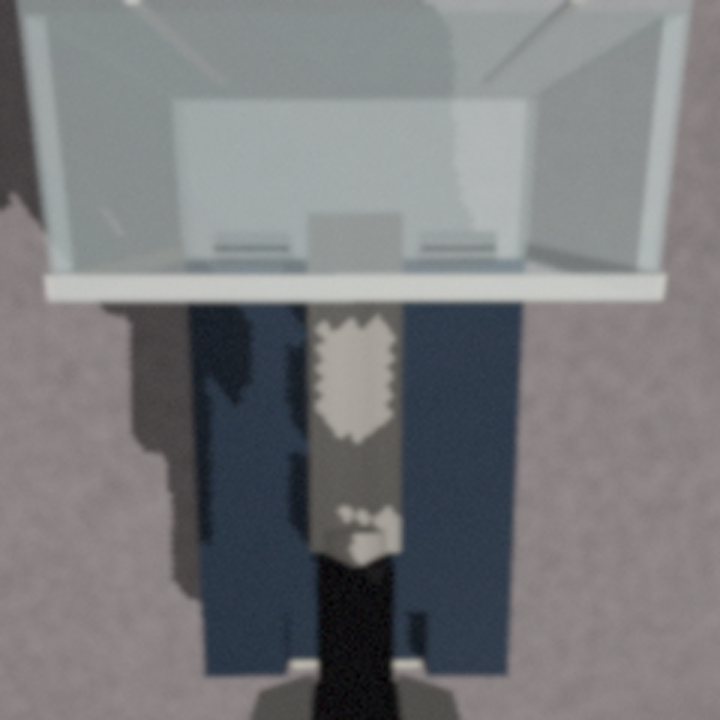

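```bash
python3 -m crank '[[[0,0,3],0],[[0,0,7],0],[[0,0,10],0],[[0,0,10],0]]'; python3 - <<'E'
from h import *
s=cap("wrist","wrist13");cap("side","side13")
print(s["tcp_pos"],s["time"],s["force"])
crop("side13",250,130,450,290,4,"k2")
E
```

```text
time: 16.5
tcp_pos: [545.8, -42.8, 119.4]
tcp_rot: [180.0, 0.0, -37.2]
force: [-0.5, 0.5, -0.3]
gripper_width: 13.9
[545.76668704 -42.84695855 119.40223765] 16.5 [-0.54618566  0.53729462 -0.29488788]
```

View pics/wrist13.png

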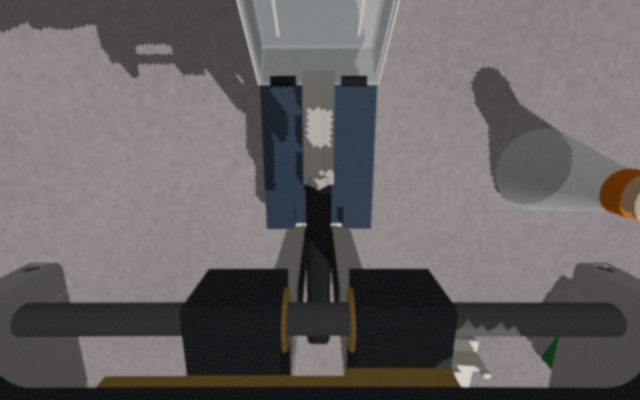

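View pics/k2.png

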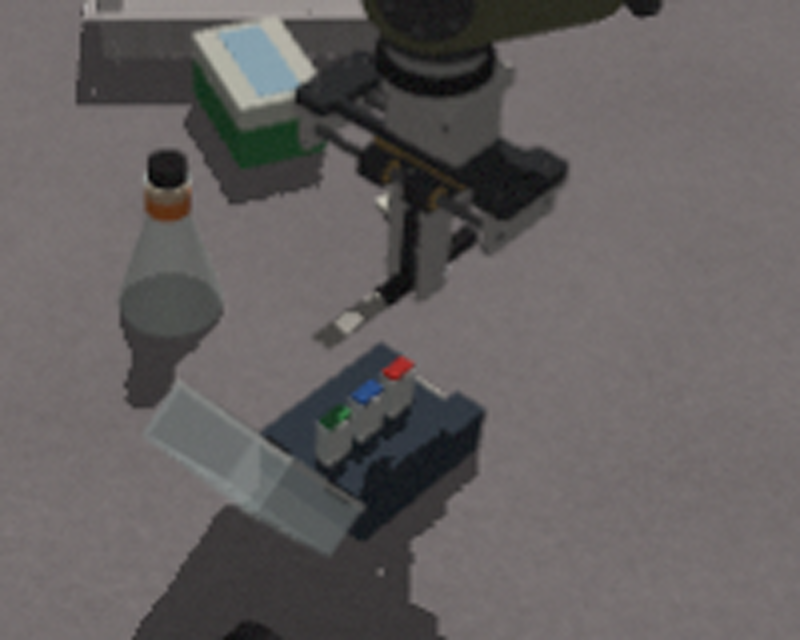

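```bash
python3 -m crank '[[[3,4,0],0],[[10,14,0],0],[[22,31,0],0],[[37,51,0],0.5],[[54,74,0],1],[[71,97,5],1.5],[[88,121,12],2],[[105,144,20],2.5],[[122,168,28],3],[[139,191,36],3.4],[[152,209,43],3.6],[[162,223,47],3.6],[[167.3,229.8,49],3.6],[[167.3,229.8,49],3.6],[[167.3,229.8,49],3.6]]'; python3 - <<'E'
from h import *
s=cap("wrist","wrist14")
print(s["tcp_pos"],s["tcp_rot"],s["time"],s["force"])
crop("wrist14",230,20,410,260,3,"l3")
E
```

```text
time: 18.1
tcp_pos: [540.4, -326.6, 71.1]
tcp_rot: [-180.0, -0.0, -40.8]
force: [-0.5, -0.1, -1.0]
gripper_width: 14.1
[ 540.39753924 -326.55787159   71.11272678] [-1.79991034e+02 -9.12970613e-03 -4.07756339e+01] 18.1 [-0.54650192 -0.06568775 -0.96843802]
```

View pics/l3.png

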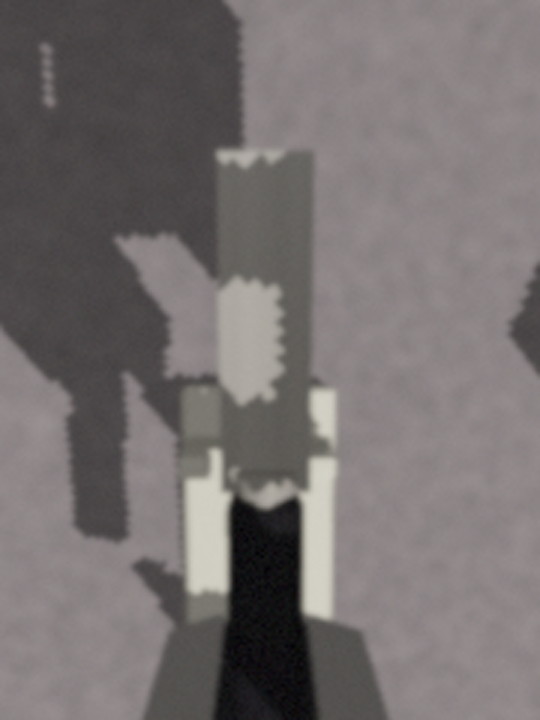

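```bash
python3 -m crank '[[[0,0,5],0],[[0,0,15],0],[[0,0,29],0],[[0,0,43],0],[[0,0,55],0],[[0,0,63],0],[[0,0,68],0],[[0,0,70.5],0],[[0,0,72],0],[[0,0,72],0],[[0,0,72],0]]'; python3 -m crank '[[[0,0,0],0],[[0,0,0],0],[[0,0,0],0],[[0,0,0],0],[[0,0,0],0],[[0,0,0],0]]' -0.2; python3 - <<'E'
from h import *
s=cap("wrist","wrist15")
print(s["tcp_pos"],s["tcp_rot"],s["time"],s["force"],s["gripper_width"])
E
```

```text
time: 19.25
tcp_pos: [540.4, -327.1, -0.8]
tcp_rot: [-180.0, -0.0, -40.8]
force: [0.1, 0.4, -1.6]
gripper_width: 13.7
time: 19.85
tcp_pos: [540.2, -327.1, -1.1]
tcp_rot: [180.0, -0.0, -40.8]
force: [0.5, 1.0, 0.7]
gripper_width: 56.0
[ 540.2120277  -327.087027     -1.13724232] [ 1.79999639e+02 -1.08618596e-03 -4.08021803e+01] 19.85 [0.47389283 1.01763527 0.68934974] 56.00712074862509
```

View pics/wrist15.png

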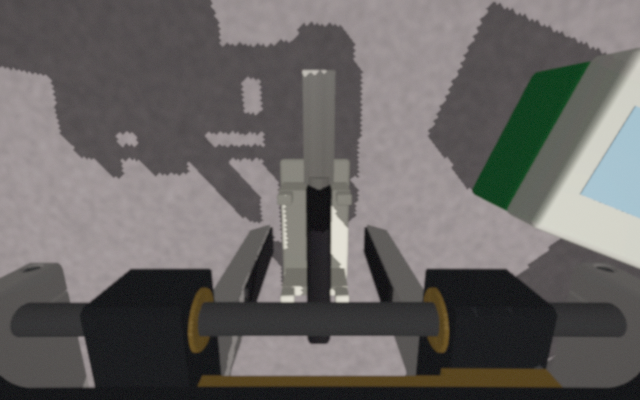

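```bash
python3 -m crank '[[[0,0,-6],0],[[0,0,-20],0],[[0,0,-45],0],[[-3,-4,-75],0],[[-12,-15,-100],0],[[-30,-38,-120],-0.5],[[-52,-66,-131],-1],[[-77,-97,-131],-1.5],[[-102,-129,-131],-2],[[-127,-161,-131],-2.6],[[-150,-190,-131],-3.2],[[-167,-212,-131],-3.6],[[-177,-225,-131],-3.6],[[-180.3,-228.7,-131],-3.6],[[-180.3,-228.7,-131],-3.6],[[-180.3,-228.7,-131],-3.6]]'; python3 - <<'E'
from h import *
s=cap("wrist","wrist16");cap("scene","scene16");cap("side","side16")
print(s["tcp_pos"],s["tcp_rot"],s["time"],s["force"],s["gripper_width"])
crop("wrist16",230,60,430,260,3.5,"m3")
crop("scene16",170,180,330,320,5,"m4")
E
```

```text
time: 21.5
tcp_pos: [553.2, -37.2, 130.0]
tcp_rot: [180.0, -0.0, -37.3]
force: [-0.2, -0.2, -1.1]
gripper_width: 56.4
[553.19748305 -37.17855448 129.97093788] [ 1.79990953e+02 -9.15353738e-03 -3.72563087e+01] 21.5 [-0.2283523  -0.21528621 -1.0951723 ] 56.39896109084939
```

View pics/m3.png

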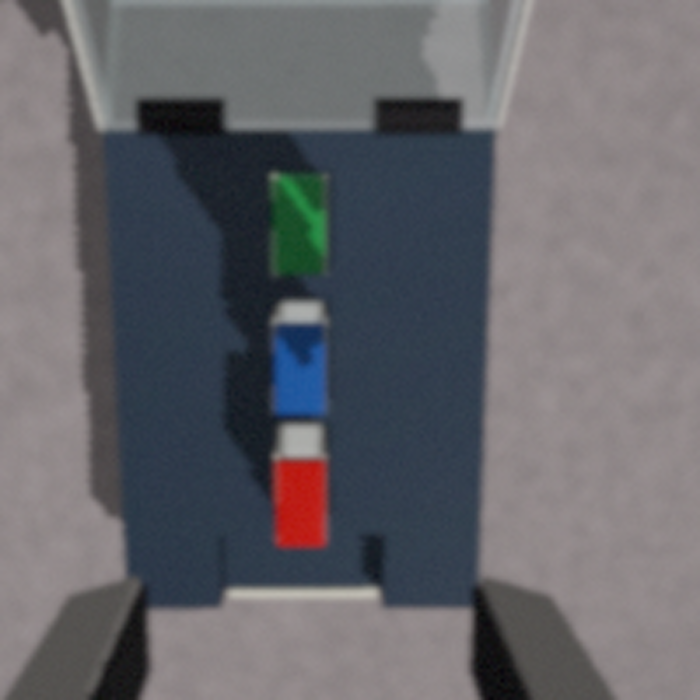

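View pics/m4.png

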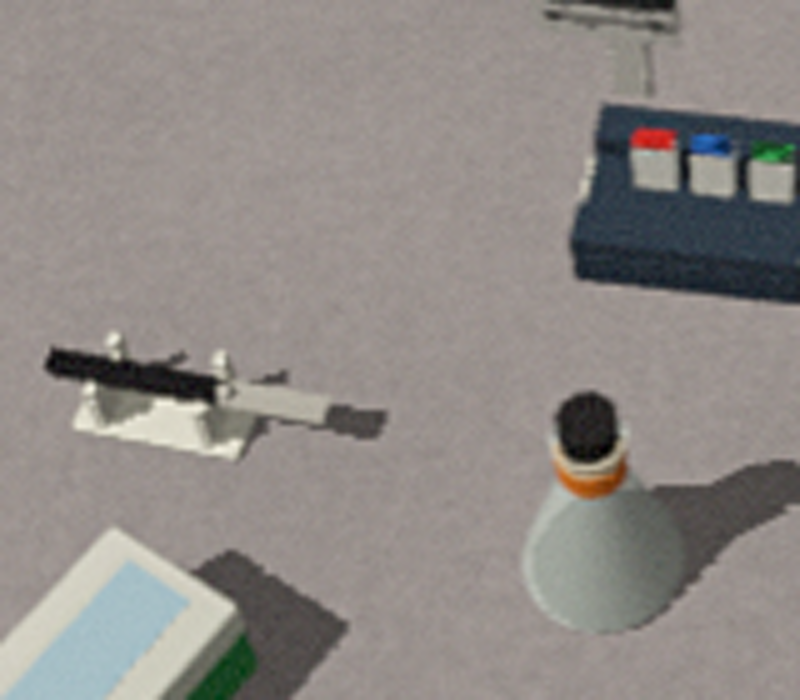

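View pics/wrist16.png

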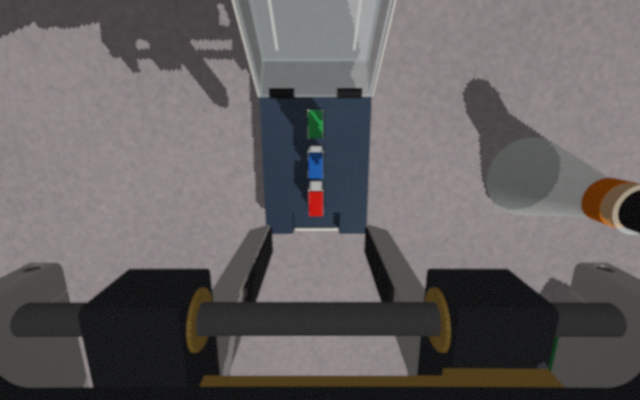

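```bash
python3 - <<'E'
from h import *
f=lambda x,y:(230+x/3.5,60+y/3.5)
s=state();R=Ro.from_euler('xyz',s["tcp_rot"],degrees=True).as_matrix()
P=onz("wrist16",[f(273,460),f(328,460),f(328,548),f(273,548),f(300.5,172),f(300,274),f(126,604),f(480,604),f(105,130),f(494,130)],[76]*6+[40]*4)
Q=((P-s["tcp_pos"])@R).round(1);print(Q, Q[:4].mean(0))
E
```

```text
[[ -7.3 -12.1  53.8]
 [  5.9 -12.1  53.8]
 [  6.   10.1  53.8]
 [ -7.5  10.1  53.8]
 [ -0.5 -78.5  53.8]
 [ -0.7 -56.   53.8]
 [-50.5  38.5  89.8]
 [ 49.8  38.5  89.8]
 [-50.3 -89.5  89.8]
 [ 48.3 -89.5  89.8]] [-0.725 -1.    53.8  ]
```

```bash
python3 -m crank '[[[-1,-0.6,6],0],[[-2,-1.2,18],0],[[-2,-1.2,34],0],[[-2,-1.2,52],0],[[-2,-1.2,70],0],[[-2,-1.2,86],0],[[-2,-1.2,98],0],[[-2,-1.2,105],0],[[-2,-1.2,108],0],[[-2,-1.2,108],0],[[-2,-1.2,108],0]]'; python3 - <<'E'
from h import *
s=cap("wrist","wrist17");cap("scene","scene17");cap("side","side17")
print(s["tcp_pos"],s["tcp_rot"],s["time"],s["force"],s["gripper_width"])
crop("wrist17",230,80,410,300,3.3,"n3")
crop("side17",290,180,410,280,6,"n4")
E
```

```text
time: 22.75
tcp_pos: [552.7, -34.0, 22.4]
tcp_rot: [-180.0, -0.0, -37.2]
force: [-0.1, 0.4, -0.5]
gripper_width: 56.3
[552.66251452 -34.03304125  22.40987363] [-1.79973629e+02 -4.78066022e-02 -3.72002101e+01] 22.75 [-0.11826059  0.39376518 -0.46410372] 56.30186865234634
```

View pics/n3.png

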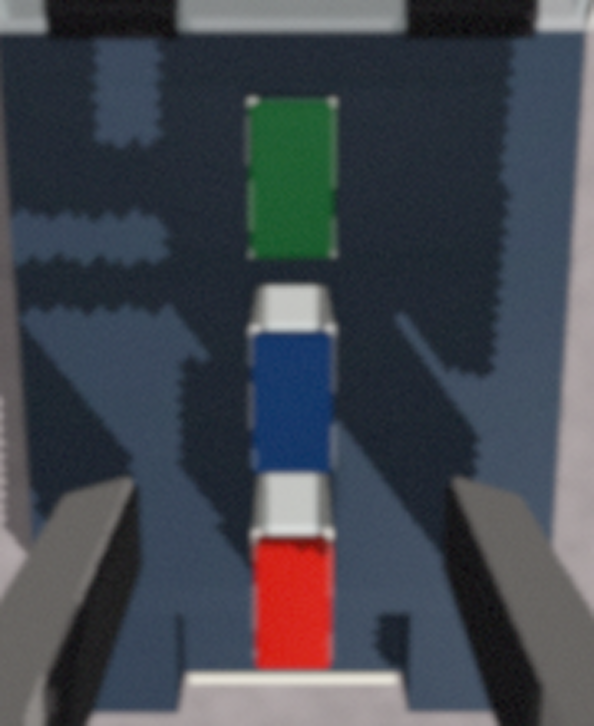

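View pics/n4.png

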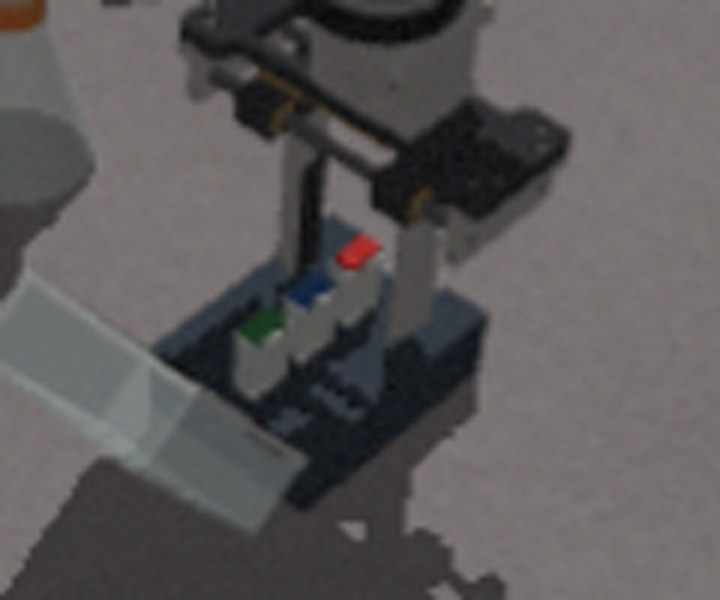

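```bash
python3 - <<'E'
from h import *
f=lambda x,y:(230+x/3.3,80+y/3.3)
s=state();R=Ro.from_euler('xyz',s["tcp_rot"],degrees=True).as_matrix()
P=onz("wrist17",[f(255,537),f(332,537),f(332,670),f(257,670),f(252,330),f(334,330),f(187,680),f(400,680)],[76]*6+[28]*2)
Q=((P-s["tcp_pos"])@R).round(1);print(Q, Q[:4].mean(0))
# pad tips
print(f(133,480),f(452,480))
E
```

```text
[[ -4.3 -11.2 -53.6]
 [  7.6 -11.2 -53.6]
 [  7.8  11.5 -53.6]
 [ -4.2  11.5 -53.6]
 [ -4.4 -43.6 -53.6]
 [  7.6 -43.6 -53.6]
 [-20.8  41.4  -5.7]
 [ 24.3  41.5  -5.6]] [  1.725   0.15  -53.6  ]
(270.3030303030303, 225.45454545454547) (366.969696969697, 225.45454545454547)
```

```bash
python3 -m crank '[[[0,0,0],0],[[0,0,0],0],[[0,0,0],0],[[0,0,0],0],[[0,0,0],0],[[0,0,0],0],[[0,0,0],0],[[0,0,0],0],[[0,0,0],0]]' 1; python3 -m crank '[[[0,0,-2],0],[[0,0,-6],0],[[0,0,-13],0],[[0,0,-25],0],[[0,0,-45],0],[[0,0,-70],0],[[0,0,-95],0],[[0,0,-115],0],[[0,0,-127],0],[[0,0,-130],0],[[0,0,-130],0],[[0,0,-130],0]]'; python3 - <<'E'
from h import *
s=cap("wrist","wrist18");cap("scene","scene18");cap("side","side18")
print(s["tcp_pos"],s["tcp_rot"],s["time"],s["force"],s["gripper_width"])
crop("wrist18",230,80,410,300,3.3,"o3")
crop("side18",250,130,420,280,4.5,"o4")
crop("scene18",240,110,340,230,6,"o5")
E
```

```text
time: 23.8
tcp_pos: [552.3, -34.0, 21.8]
tcp_rot: [180.0, 0.0, -37.2]
force: [0.9, -0.5, -0.3]
gripper_width: 12.6
time: 25.0
tcp_pos: [551.9, -33.9, 150.9]
tcp_rot: [180.0, 0.1, -37.2]
force: [-0.9, -0.1, 0.0]
gripper_width: 12.1
[551.88863087 -33.91009195 150.908241  ] [ 1.79955958e+02  7.45931925e-02 -3.71996762e+01] 25.0 [-0.89365831 -0.1475697   0.04564856] 12.118572600553433
```

View pics/o3.png

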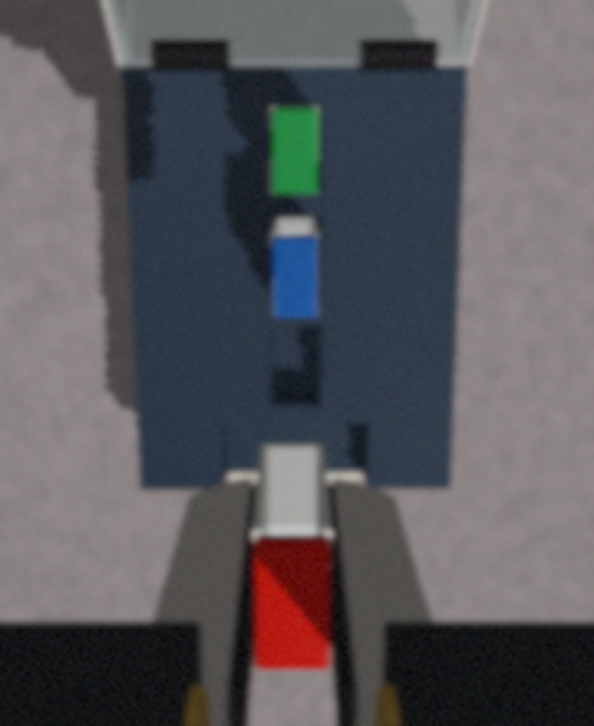

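View pics/o4.png

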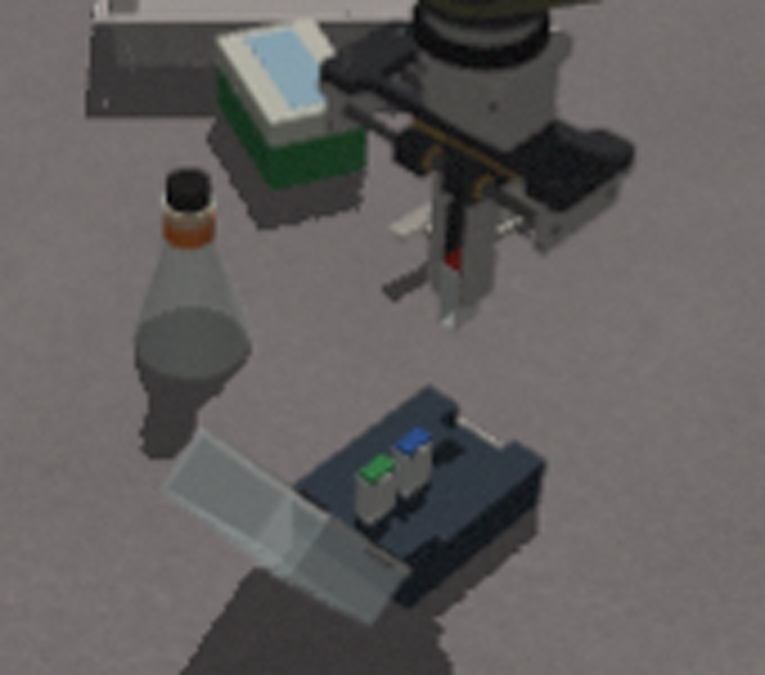

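View pics/o5.png

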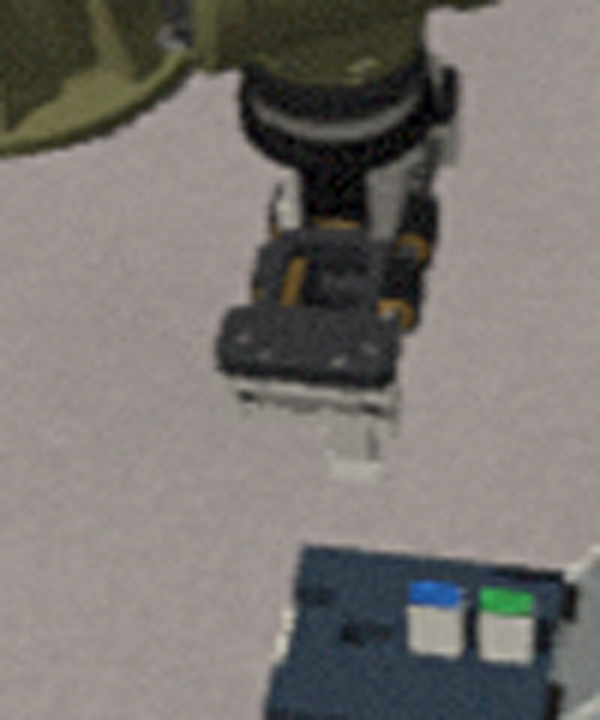

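View pics/scene18.png

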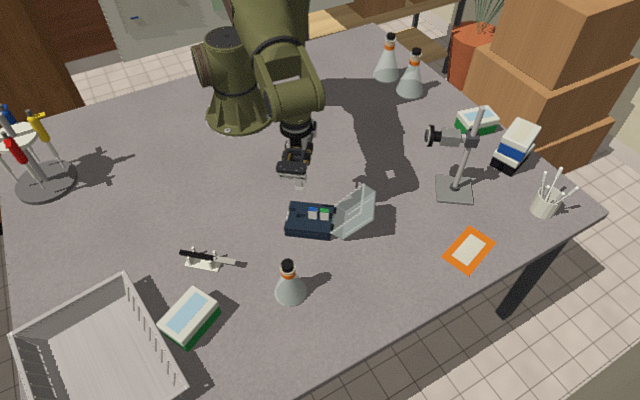

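```bash
python3 - <<'E'
from h import *
crop("scene18",415,105,485,155,11,"p1")
crop("side18",260,280,340,345,9.5,"p2")
E
```

```text
(no output)
```

View pics/p1.png

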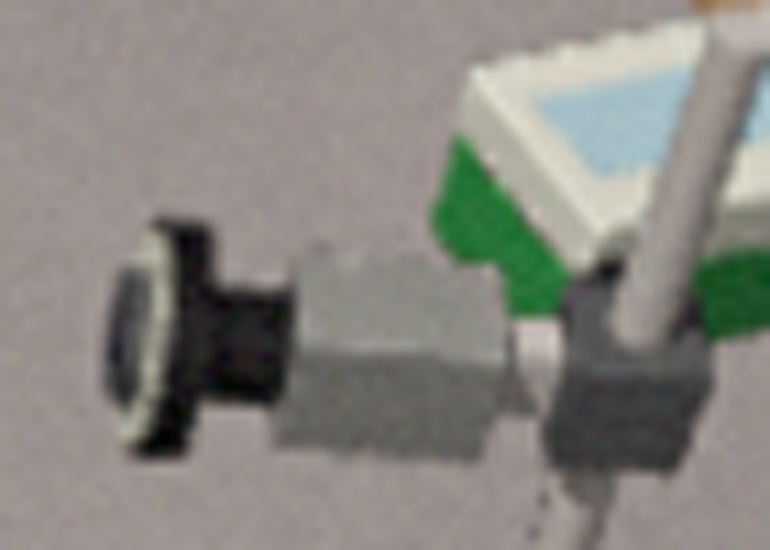

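View pics/p2.png

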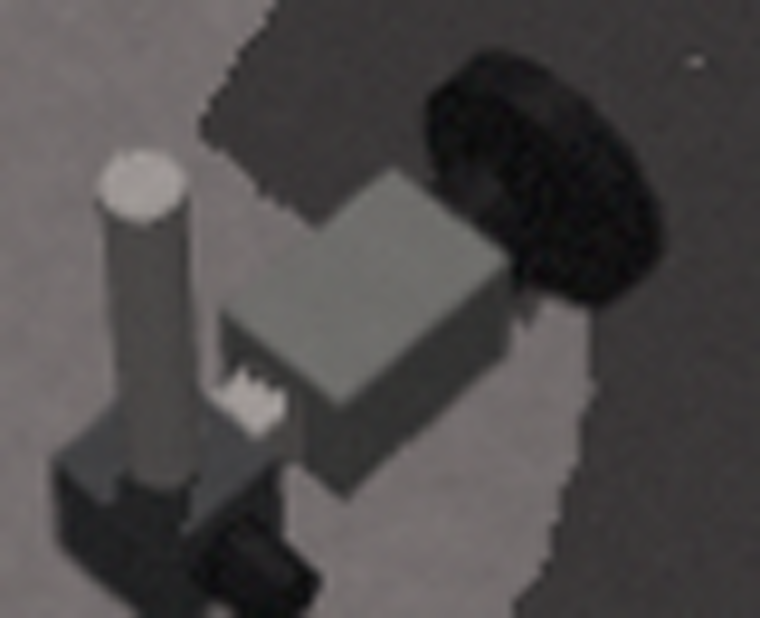

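```bash
python3 - <<'E'
from h import *
S=lambda x,y:(415+x/11,105+y/11)
D=lambda x,y:(260+x/9.5,280+y/9.5)
post,e=tri("scene18",(482.4,107.4),"side18",D(143,187));print("top",post,e)
for z in(205,220,235):
    a=onz("side18",[D(228,298),D(393,170),D(345,403),D(508,262)],z)
    b=onz("scene18",[S(300,350),S(500,360),S(320,243),S(500,268)],z)
    for q in(a,b):
        for i in(0,2):
            v=q[i+1]-q[i] if 1 else 0
            v=v*np.sign(-v[1] if q is a else v[1])*1.0
            print(z,"head",np.degrees(np.arctan2(v[1],v[0])).round(1),np.linalg.norm(v).round(1),q[i].round(1),q[i+1].round(1))
c,v=ray("scene18",[S(122,336)])
for z in range(170,240,5):
    p=onz("scene18",[S(122,336)],z)[0]; d=np.array([668,439])-p[:2]; print(z,p[:2].round(1),np.hypot(*d).round(1),np.degrees(np.arctan2(d[1],d[0])).round(1))
E
```

```text
top [668.06962602 438.03249412 321.6941864 ] 0.06523359873738127
205 head -128.5 48.6 [665.6 379.9 205. ] [635.3 341.9 205. ]
205 head -126.4 49.8 [637.1 403.1 205. ] [607.5 363.  205. ]
205 head 57.0 50.4 [615.7 381.4 205. ] [643.1 423.7 205. ]
205 head 49.1 45.9 [585.9 412.4 205. ] [616.  447.1 205. ]
220 head -128.5 47.7 [663.4 390.3 220. ] [633.7 353.  220. ]
220 head -126.4 48.9 [635.4 413.  220. ] [606.4 373.7 220. ]
220 head 57.0 49.5 [627.3 367.8 220. ] [654.2 409.3 220. ]
220 head 49.1 45.1 [598.1 398.2 220. ] [627.6 432.3 220. ]
235 head -128.5 46.8 [661.2 400.7 235. ] [632.1 364.  235. ]
235 head -126.4 47.9 [633.7 423.  235. ] [605.3 384.4 235. ]
235 head 57.0 48.5 [638.9 354.2 235. ] [665.3 394.9 235. ]
235 head 49.1 44.2 [610.3 384.  235. ] [639.2 417.5 235. ]
170 [561.5 375.1] 124.2 31.0
175 [565.5 370.8] 123.1 33.6
180 [569.5 366.5] 122.3 36.4
185 [573.6 362.2] 121.7 39.1
190 [577.6 357.9] 121.5 41.9
195 [581.6 353.6] 121.5 44.7
200 [585.7 349.2] 121.8 47.5
205 [589.7 344.9] 122.4 50.2
210 [593.7 340.6] 123.3 52.9
215 [597.8 336.3] 124.4 55.6
220 [601.8 332. ] 125.8 58.2
225 [605.8 327.7] 127.5 60.8
230 [609.9 323.4] 129.4 63.3
235 [613.9 319.1] 131.6 65.7
```

```bash
python3 -m crank '[[[-3,-4,-10],0],[[-9,-14,-30],0],[[-20,-30,-55],0],[[-36,-54,-80],0],[[-54,-82,-105],0],[[-74,-112,-125],0],[[-94,-142,-140],-0.5],[[-114,-172,-150],-1],[[-134,-202,-150],-1.5],[[-152,-230,-150],-2],[[-167,-253,-150],-2],[[-178,-270,-150],-2],[[-184,-279,-150],-2],[[-186.6,-284,-150],-2],[[-186.6,-284,-150],-2],[[-186.6,-284,-150],-2]]'; python3 - <<'E'
from h import *
s=cap("wrist","wrist19")
print(s["tcp_pos"],s["tcp_rot"],s["joints"],s["time"],s["force"],s["gripper_width"])
crop("wrist19",200,0,440,240,3.3,"q3")
E
```

```text
time: 26.75
tcp_pos: [575.5, 304.3, 302.1]
tcp_rot: [-180.0, -0.0, -35.2]
force: [-0.6, -0.1, -0.7]
gripper_width: 12.0
[575.51243434 304.34271751 302.07848082] [-1.79996955e+02 -1.10304057e-02 -3.52370825e+01] [ 2.46516232e+01  2.82213105e+01  5.65133149e+01 -8.04823292e-03
  9.52572069e+01  5.98879673e+01] 26.75 [-0.64440712 -0.0794382  -0.67561553] 11.977497725948616
```

View pics/wrist19.png

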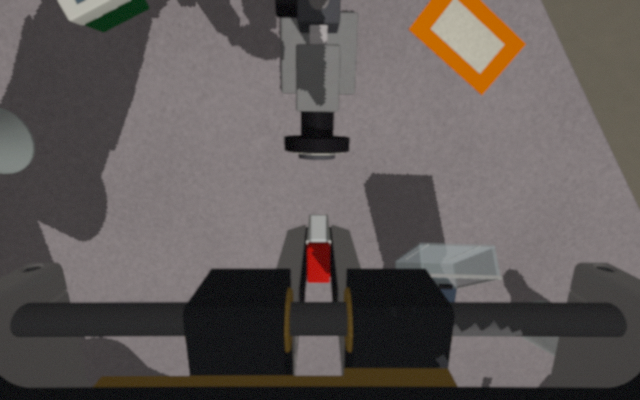

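View pics/q3.png

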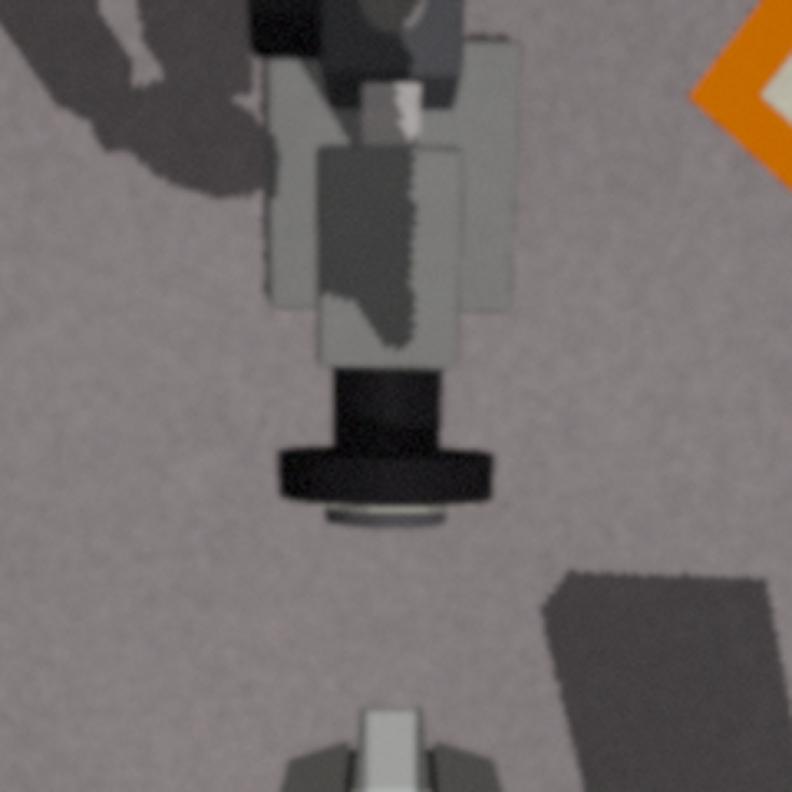

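```bash
python3 - <<'E'
from h import *
f=lambda x,y:(200+x/3.3,y/3.3)
for h in (208,213,218):
    P=onz("wrist19",[f(385.5,513),f(279,495),f(493,495),f(279,458),f(493,458),f(318,150),f(463,150),f(320,365),f(460,365)],[h]*5+[h+20]*4)
    L=P[0];m=(P[5]+P[6])/2;n=(P[7]+P[8])/2
    d=np.array([668,438.3])-L[:2];print(h,"lens",L.round(1),"ringw",np.linalg.norm(P[1]-P[2]).round(1),np.linalg.norm(P[3]-P[4]).round(1),"toPost",np.hypot(*d).round(1),np.degrees(np.arctan2(d[1],d[0])).round(1),"body head",np.degrees(np.arctan2(*(m-n)[:2][::-1])).round(1),"ringdist", np.hypot(*(np.array([668,438.3])-((P[1]+P[2])/2)[:2])).round(1),np.hypot(*(np.array([668,438.3])-((P[3]+P[4])/2)[:2])).round(1))
H=np.radians(54.2);u=np.array([np.cos(H),np.sin(H),0]);w=np.array([-u[1],u[0],0]);k=np.array([0,0,1.])
t=np.linspace(0,2*np.pi,60)
for name,(x0,y0,x1,y1,s) in {"scene18":(415,105,485,155,11),"side18":(260,280,340,345,9.5)}.items():
    rows=[]
    for h in(207,213,219):
        im=cv2.resize(cv2.imread(f"pics/{name}.png")[y0:y1,x0:x1],None,fx=s,fy=s,interpolation=cv2.INTER_CUBIC)
        o=np.array([668,438.3,h])
        for dist,r,col in((118,30,(0,0,255)),(106,30,(0,255,255)),(125,16,(0,255,0))):
            X=o-dist*u+r*(np.cos(t)[:,None]*w+np.sin(t)[:,None]*k)
            p=((proj(name,X)-[x0,y0]+.5)*s).astype(np.int32);cv2.polylines(im,[p],True,col,1)
        rows.append(cv2.resize(im,None,fx=.55,fy=.55))
    cv2.imwrite(f"pics/ov_{name}.png",np.vstack(rows) if name=="scene18" else np.hstack(rows)[:, :1300])
E
```

```text
208 lens [597.  334.9 208. ] ringw 60.9 60.3 toPost 125.4 55.5 body head 54.6 ringdist 120.3 109.9
213 lens [597.4 335.4 213. ] ringw 59.9 59.3 toPost 124.8 55.5 body head 54.6 ringdist 119.8 109.6
218 lens [597.7 335.9 218. ] ringw 58.8 58.3 toPost 124.2 55.5 body head 54.6 ringdist 119.3 109.2
```

View pics/ov_scene18.png

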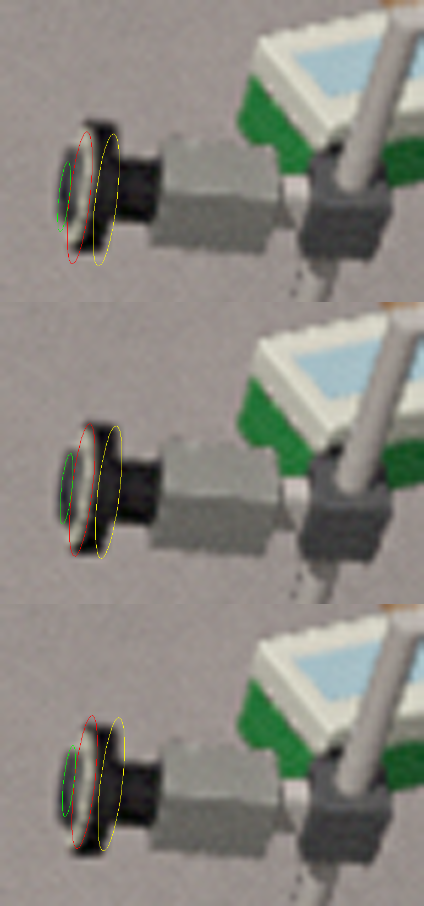

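View pics/ov_side18.png

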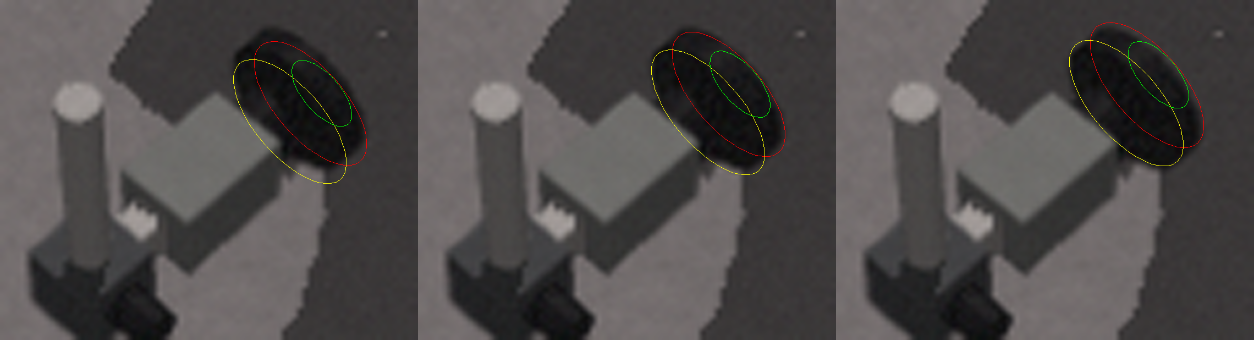

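```bash
python3 -m crank '[[[0,5,0],0],[[0,16,0],0],[[-1,32,2],0],[[-2,50,10],0],[[-2.2,64,24],0],[[-2.2,71,42],0],[[-2.2,71.7,62],0],[[-2.2,71.7,82],0],[[-2.2,71.7,98],0],[[-2.2,71.7,108],0],[[-2.2,71.7,113],0],[[-2.2,71.7,114],0],[[-2.2,71.7,114],0],[[-2.2,71.7,114],0],[[-2.2,71.7,114],0]]'; python3 - <<'E'
from h import *
s=cap("wrist","wrist20");cap("scene","scene20");cap("side","side20")
print(s["tcp_pos"],s["tcp_rot"],s["time"],s["force"],s["gripper_width"])
crop("wrist20",200,0,440,300,2.6,"r1")
crop("scene20",340,90,480,190,5.5,"r2")
crop("side20",260,200,400,340,5,"r3")
E
```

```text
time: 28.3
tcp_pos: [532.4, 247.8, 188.4]
tcp_rot: [-180.0, -0.0, -35.2]
force: [0.0, 0.4, -0.3]
gripper_width: 12.4
[532.41373126 247.83746277 188.38310848] [-1.79961939e+02 -2.48147251e-02 -3.51986083e+01] 28.3 [ 0.03579202  0.35936542 -0.32564978] 12.440862421589014
```

View pics/r1.png

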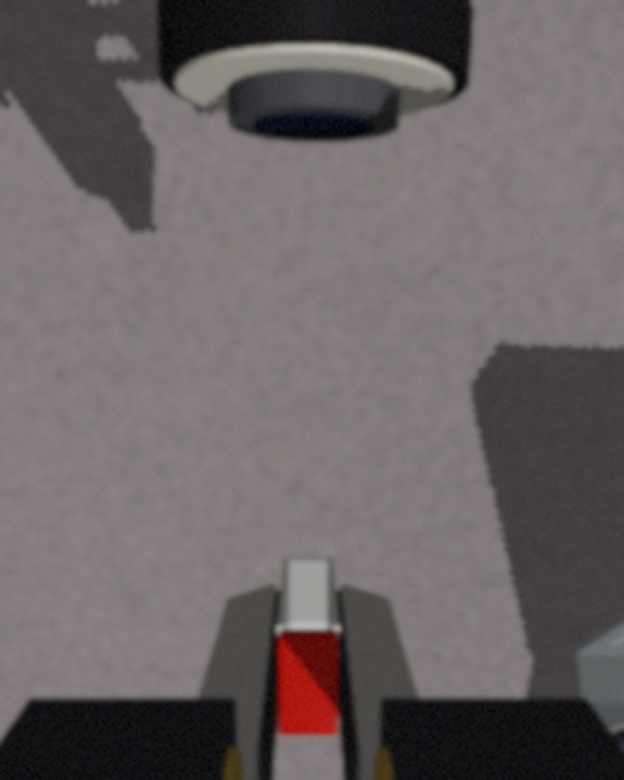

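View pics/r2.png

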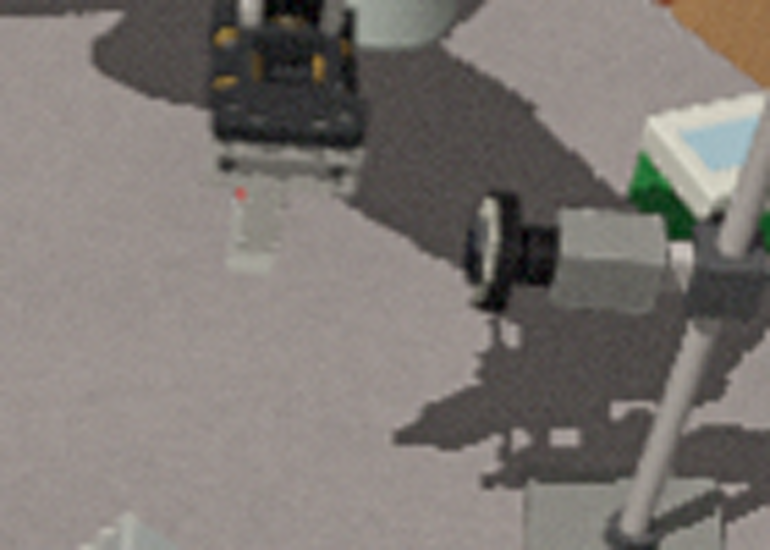

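View pics/r3.png

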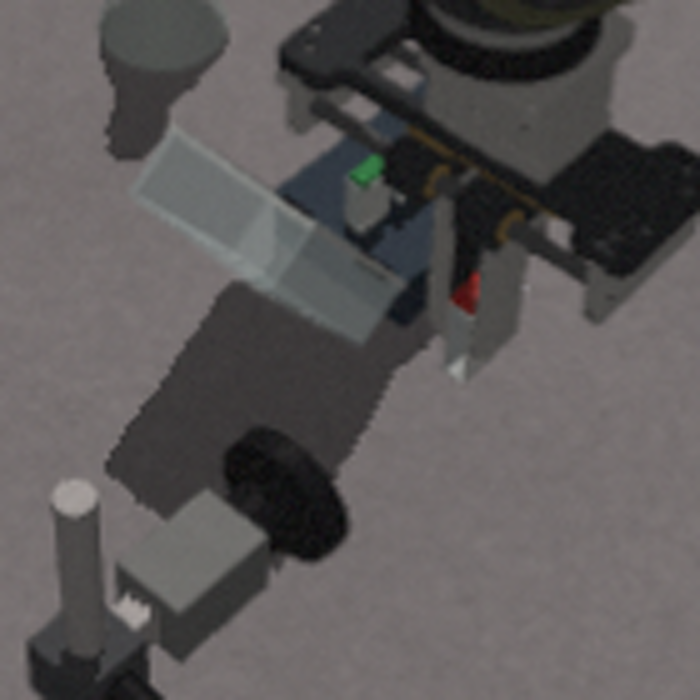

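```bash
python3 - <<'E'
from h import *
H=np.radians(54.7);u=np.array([np.cos(H),np.sin(H),0]);w=np.array([-u[1],u[0],0]);k=np.array([0,0,1.])
t=np.linspace(0,2*np.pi,60)
L=np.array([596.5,336,214.5]); tcp=np.array([532.4,247.5,188.4]); cb=tcp+np.array([1.2,-1.0,4.0])
for name,(x0,y0,x1,y1,s) in {"scene20":(370,100,450,170,9.5),"side20":(290,230,370,320,7)}.items():
    im=cv2.resize(cv2.imread(f"pics/{name}.png")[y0:y1,x0:x1],None,fx=s,fy=s,interpolation=cv2.INTER_CUBIC)
    def draw(X,col,c=True):
        p=((proj(name,X)-[x0,y0]+.5)*s).astype(np.int32);cv2.polylines(im,[p],c,col,1)
    draw(L+16*(np.cos(t)[:,None]*w+np.sin(t)[:,None]*k),(0,255,0))
    draw(L+7*u+30*(np.cos(t)[:,None]*w+np.sin(t)[:,None]*k),(0,0,255))
    draw([L,L-110*u],(255,255,0),False)
    for z in(0,50):
        draw([cb+a*11.25*u+b*6.25*w+z*k for a,b in((1,1),(1,-1),(-1,-1),(-1,1))],(255,0,255))
    cv2.imwrite(f"pics/ov2_{name}.png",im)
E
```

```text
(no output)
```

View pics/ov2_scene20.png

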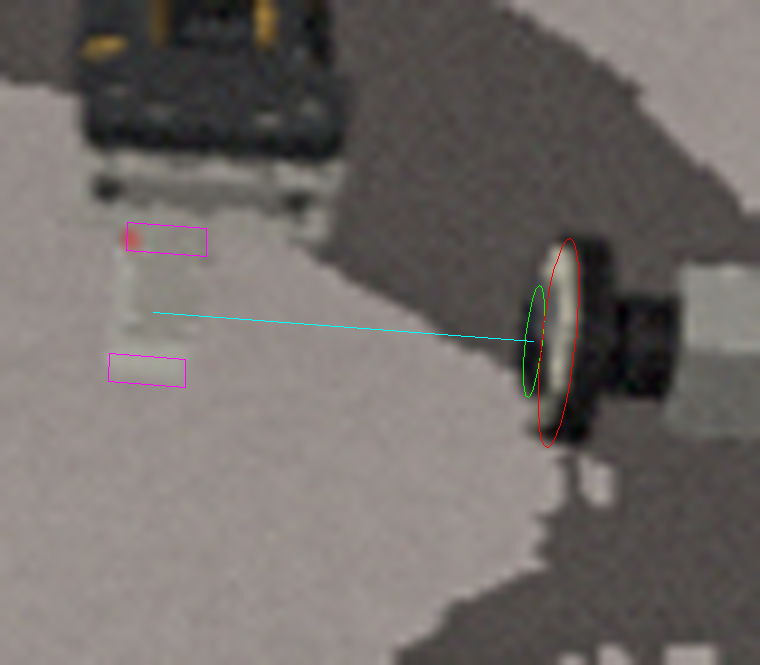

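View pics/ov2_side20.png

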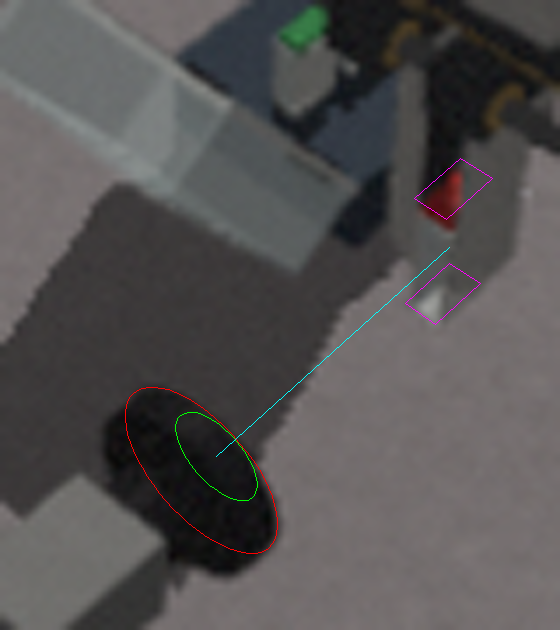

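```bash
python3 -m crank '[[[0.4,0,0],0],[[0.7,0,0],0],[[0.7,0,0],0],[[0.7,0,0],0],[[0.7,0,0],0],[[0.7,0,0],0]]'; python3 - <<'E'
from h import *
s=cap("scene","scene21")
print(s["tcp_pos"],s["tcp_rot"],s["time"],s["force"],s["gripper_width"],np.abs(s["dq"]).max())
E
```

```text
time: 29.05
tcp_pos: [532.8, 247.4, 187.8]
tcp_rot: [180.0, -0.0, -35.2]
force: [-0.8, 0.3, -0.9]
gripper_width: 12.0
[532.82911316 247.37931767 187.82501962] [ 1.79999219e+02 -6.87659103e-04 -3.51997158e+01] 29.05 [-0.76070868  0.25439915 -0.90807885] 12.026532039367808 0.0692830273978395
```

View pics/scene21.png

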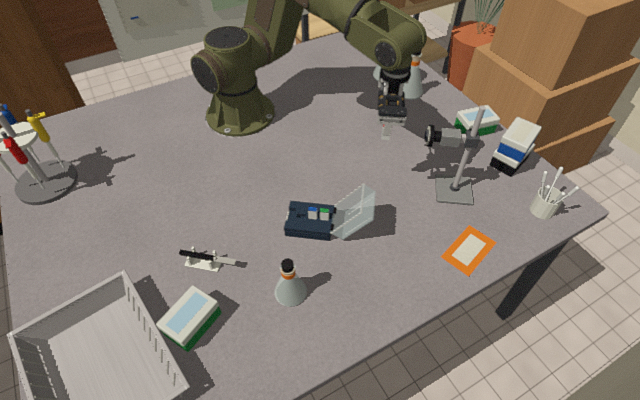

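The overview shows the spatula on its rest at (210,258), the cover fully open at (357,212), blue and green still in their slots, the flask and tip box unmoved, and the red cell in front of the lens at (387,133).

```bash
python3 -c "
from plant import *
print(close_job())"
```

```text
the job is handed in; nothing more can be done
None
```

I carried out the whole task and handed it in at about 29 s, with the red cell still held in front of the inspection camera. No verdict was reported.

- **Cover:** I slid the blade about 15 mm into the recess and lifted the cover along its arc to roughly 1.4 rad. There it rested against the blade, so I lowered the blade 10 mm and the cover dropped back. It looks fully open in the later pictures.
- **Spatula:** it lies back across its rest, in the same position as before.
- **Red cell:** it was gripped on its frosted sides (opening about 12 mm), with the pads centred to within about 1 mm of the cell's middle.
- **Position at the lens:** by my estimate the middle of the glass is about 109–110 mm from the lens and within about 1 mm sideways. The window is square to the lens within about 1°.
- **Least certain:** lens height is good only to about ±3 mm. The three camera views gave 212–217 mm; I used 214.5 mm and the cell sits at about 214.
- **Other objects:** in the last overview the blue and green cells are in their slots, and the flask and tip box have not moved.

**Fingertip length disagrees:** the fingertips are about 22 mm behind the TCP, not 17 mm ahead as `finger_overhang` says. My first attempt to grip the spatula closed on air above the handle because of this. I measured the offset with all three cameras and used the corrected value for the rest of the job.

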